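# Fit tread plates to the repaired foot switches and try each treadle

### The arm

A 7-joint arm with a two-finger parallel gripper is mounted at the origin on the work surface. World frame = base frame: x ahead of the robot, y to its left, z up, the work surface at z = 0. Lengths are in m, angles in rad, forces in N, time in s.
With the tool pointing down it reaches from about 0.425 to 1.025 m from the base axis. Payload 9.4 kg.
Tool frame: the origin (TCP) lies between the finger pads; the fingertips stand 11 mm ahead of it and the grasp point (between the pads) lies 8 mm behind it; y points along the fingers, z is the direction in which the jaws open and shut, and the axes are right-handed (so a half turn about y gives the same grasp; the last joint's range is limited). The gripper opens to 93 mm and grips with 3 to 60 N. Pads are 15 mm wide; open, the fingers measure 128 mm over their backs; the gripper's body (75 mm by 188 mm) begins 65 mm behind the grasp point.
Start: joints at [-1.229, 0.599, -0.003, 1.599, 0.002, 0.943, -0.08], TCP at [0.295, 0.662, 0.23] pointing down, gripper open.
Joint ranges: [-2.57, 2.57], [-0.35, 1.97], [-1.29, 1.29], [0.11, 2.56], [-1.05, 4.19], [0.11, 1.86], [-2.63, 2.63]. Speed limits (rad/s): [2.22, 2.22, 3.01, 3.01, 3.14, 3.14, 3.14].

### API

Orientations are given as a unit quaternion [x, y, z, w].
In Python, from cell import r, cams, ticket, trace gives the robot as it stands.
- The arm moves only by the tool jog_arm, never from a script. Its argument "moves" is a list of rows, each an object of numbers: "dx", "dy", "dz": the shift along the world's x, y, z in mm; "ax", "ay", "az": the turn, a rotation vector about the world's x, y, z in degrees; "fingers": the finger opening in mm, from 0 to 93. A call has 1 to 8 rows; each row shifts and turns the commanded pose from where the row before left it; what a row does not reach is not made up. A row lasts 1/8 s, in which the tool goes at most 62.5 mm and 10.7 degrees, less where a joint would pass 70% of its speed; a pose out of reach is approached as far as the arm can. A call is refused whole if a number of a shift passes 62.5 or a number of a turn 10.7, either way. A call with a gripper value outside its range is refused whole. The fingers move at their own pace and stop on an object; "newtons" is the grip in N (left out, the last holds). Time passes only in rows, so rows that do not move let the fingers close. It gives the time, the measured TCP pose, the force and the opening at its end, in the units of the state.
- r.get_obs(): the state, without advancing time (a new reading comes with each control period).
- cams.capture(name): name is "side" or "top" or "wrist"; returns a dict with "image" (400x640x3 uint8, blue, green, red), "vfov" (degrees; the focal length in pixels is half the picture's height over the tangent of half this angle, whatever the lens; pixels are square), "cx", "cy" (the principal point, pixels), "T" (4x4, takes a point from camera to world coordinates); the wrist camera has in their place "mount" (4x4, takes a point from camera to tool coordinates, whose origin is the TCP and whose axes are the tool frame's). Camera axes: x right, y up, looking along -z (the intrinsics and any distortion apply to the point x, -y, -z); pixel columns grow to the right and rows downward; lengths in m; the calibration is good to about 2 mm. The wrist camera is an equidistant fisheye: a pixel r from the principal point sees the ray r / f radians off the axis. A picture is of the moment at which its call begins: read the wrist's pose just before it. There is no depth.
- ticket.sign_off(): hands the job in, once; it reports no verdict.
Trained networks look in the newest picture that a camera, given by its name, has taken for a name from the list of things; names that differ only in an ending like _2 or _b are one class to them, and where a whole thing is asked for, a point or a joint stands for the part that bears it (a point fixed in the world has none). Each returns a list of dicts, best first, with "p" (0 to 1); they miss things now and then, are a little off and sometimes report something else, mostly with a low value. They report only what shows in the picture. A call takes as long as a camera call. They do not tell look-alikes from the thing itself.
- trace(query, camera): "mask" (400x640 bool, what is visible of it) and "rect" ([left, top, width, height] in pixels, round what is visible of it).
The state is a dict: "time": time; "joint_positions": joint angles; "qd": joint speeds; "joint_efforts": joint torques, N m; "eef_pos": TCP position; "orientation": TCP orientation; "force": force on the tool from outside, world axes, zero at the start; "wrist_torque": the same for the moment, N m; "width": finger opening in m.
Only numpy, scipy, OpenCV 4.12 (cv2) and the standard library are available. Lean on these libraries where they do the work, as an engineer would, in place of code of your own. Each camera call takes 0.05 s, during which the arm holds its last target.

### The job

Finish the repaired foot switches on the table: working along the row from the robot's left to its right, lay a ribbed tread plate on each bare treadle, ribs up, squarely between the toe and heel lips and not overhanging the sides, and press it down flat; then, with the plate on, press that treadle fully down to its stop and let it spring back up. In the end every foot switch has its plate lying flat; spare plates may stay on the table, and leave the phone stand, magnifier, screwdriver and screw cup alone.

Things in the scene. Friction and masses are not known exactly. Their poses are not given: they have to be found in the camera images.
- switch_1: leftmost foot switch of the row (numbered from largest y to smallest); one may be absent. Stands free, 2.7 kg. Dark sole 170 x 110 x 12 mm (x, y, z) under a sheet-aluminium treadle. Origin: centre of the sole's underside, on the table; x runs from toe (towards the robot within 20 degrees) to hinged heel, z up. Hinge cheeks 52 mm high at the heel (x 50 to 84, |y| 44 to 54 mm)
- seat_1 (a point): centre of the leftmost treadle's bare top; turns with it. z normal to the surface, x down the slope to the heel, y across. Treadle flat, 82 mm wide, 5 thick, sides open; lips 6 mm high and thick run across it at toe and heel, inner faces at x = -59 and +59 mm. Hinge along y at x +83, z -4 mm. At rest the toe is raised by 0.17 rad; this point is then 58 mm, the toe lip 75 mm above the table
- treadle_1 (a joint): hinge of the leftmost treadle: 0 rad = up, at rest; 0.17 rad = down on its stop (level). Sprung: 45 mm from the seat's centre towards the toe it takes about 5 N to start it moving and about 12 N to hold it at the stop; it springs back up when let go
- switch_2: second foot switch of the row (numbered from largest y to smallest); one may be absent. Stands free, 2.7 kg. Dark sole 170 x 110 x 12 mm (x, y, z) under a sheet-aluminium treadle. Origin: centre of the sole's underside, on the table; x runs from toe (towards the robot within 20 degrees) to hinged heel, z up. Hinge cheeks 52 mm high at the heel (x 50 to 84, |y| 44 to 54 mm)
- seat_2 (a point): centre of the second treadle's bare top; turns with it. z normal to the surface, x down the slope to the heel, y across. Treadle flat, 82 mm wide, 5 thick, sides open; lips 6 mm high and thick run across it at toe and heel, inner faces at x = -59 and +59 mm. Hinge along y at x +83, z -4 mm. At rest the toe is raised by 0.17 rad; this point is then 58 mm, the toe lip 75 mm above the table
- treadle_2 (a joint): hinge of the second treadle: 0 rad = up, at rest; 0.17 rad = down on its stop (level). Sprung: 45 mm from the seat's centre towards the toe it takes about 5 N to start it moving and about 12 N to hold it at the stop; it springs back up when let go
- switch_3: third foot switch of the row (numbered from largest y to smallest); one may be absent. Stands free, 2.7 kg. Dark sole 170 x 110 x 12 mm (x, y, z) under a sheet-aluminium treadle. Origin: centre of the sole's underside, on the table; x runs from toe (towards the robot within 20 degrees) to hinged heel, z up. Hinge cheeks 52 mm high at the heel (x 50 to 84, |y| 44 to 54 mm)
- seat_3 (a point): centre of the third treadle's bare top; turns with it. z normal to the surface, x down the slope to the heel, y across. Treadle flat, 82 mm wide, 5 thick, sides open; lips 6 mm high and thick run across it at toe and heel, inner faces at x = -59 and +59 mm. Hinge along y at x +83, z -4 mm. At rest the toe is raised by 0.17 rad; this point is then 58 mm, the toe lip 75 mm above the table
- treadle_3 (a joint): hinge of the third treadle: 0 rad = up, at rest; 0.17 rad = down on its stop (level). Sprung: 45 mm from the seat's centre towards the toe it takes about 5 N to start it moving and about 12 N to hold it at the stop; it springs back up when let go
- switch_4: rightmost foot switch of the row (numbered from largest y to smallest); one may be absent. Stands free, 2.7 kg. Dark sole 170 x 110 x 12 mm (x, y, z) under a sheet-aluminium treadle. Origin: centre of the sole's underside, on the table; x runs from toe (towards the robot within 20 degrees) to hinged heel, z up. Hinge cheeks 52 mm high at the heel (x 50 to 84, |y| 44 to 54 mm)
- seat_4 (a point): centre of the rightmost treadle's bare top; turns with it. z normal to the surface, x down the slope to the heel, y across. Treadle flat, 82 mm wide, 5 thick, sides open; lips 6 mm high and thick run across it at toe and heel, inner faces at x = -59 and +59 mm. Hinge along y at x +83, z -4 mm. At rest the toe is raised by 0.17 rad; this point is then 58 mm, the toe lip 75 mm above the table
- treadle_4 (a joint): hinge of the rightmost treadle: 0 rad = up, at rest; 0.17 rad = down on its stop (level). Sprung: 45 mm from the seat's centre towards the toe it takes about 5 N to start it moving and about 12 N to hold it at the stop; it springs back up when let go
- plate_1: loose tread plate: stiff steel plate faced with black ribbed rubber, 110 mm long (x) x 64 mm wide (y) x 10 mm thick, about 0.12 kg; all five are alike. Origin: centre of the underside; z up through the ribbed face. Starts lying ribs up on the table
- plate_2: loose tread plate: stiff steel plate faced with black ribbed rubber, 110 mm long (x) x 64 mm wide (y) x 10 mm thick, about 0.12 kg; all five are alike. Origin: centre of the underside; z up through the ribbed face. Starts lying ribs up on the table
- plate_3: loose tread plate: stiff steel plate faced with black ribbed rubber, 110 mm long (x) x 64 mm wide (y) x 10 mm thick, about 0.12 kg; all five are alike. Origin: centre of the underside; z up through the ribbed face. Starts lying ribs up on the table
- plate_4: loose tread plate: stiff steel plate faced with black ribbed rubber, 110 mm long (x) x 64 mm wide (y) x 10 mm thick, about 0.12 kg; all five are alike. Origin: centre of the underside; z up through the ribbed face. Starts lying ribs up on the table
- plate_5: loose tread plate: stiff steel plate faced with black ribbed rubber, 110 mm long (x) x 64 mm wide (y) x 10 mm thick, about 0.12 kg; all five are alike. Origin: centre of the underside; z up through the ribbed face. Starts lying ribs up on the table
- phone_stand: bystander: aluminium phone stand, foot 100 x 75 mm, 112 mm high; origin under its middle
- magnifier: bystander: magnifier lying flat, glass 84 mm across with black handle, 187 mm long, 12 mm thick; origin under the handle, 60 mm from the centre of the glass
- screwdriver: bystander: steel screwdriver with blue grip, 190 mm long, lying flat; origin under its middle
- screw_cup: bystander: small red plastic cup 48 mm across, 32 mm high; origin under its middle
There are look-alikes about, which are no part of the job. Leave any red look-alike of the switch_3 alone.

How it is judged:
On the way, in this order (a step that is already met when the one before it is completed fails the run):
1. with a plate lying flat between its lips, the leftmost treadle is pressed down to its stop (value of joint treadle_1 above 0.155 rad and ((x of plate_1 in the frame of seat_1 between -0.007 and 0.007 m and y of plate_1 in the frame of seat_1 between -0.01 and 0.01 m and z of plate_1 in the frame of seat_1 between -0.002 and 0.002 m and angle between the z axis of plate_1 and the z axis of seat_1, either way round below 0.03 rad and angle between the x axis of plate_1 and the x axis of seat_1, either way round below 0.1 rad) or (x of plate_2 in the frame of seat_1 between -0.007 and 0.007 m and y of plate_2 in the frame of seat_1 between -0.01 and 0.01 m and z of plate_2 in the frame of seat_1 between -0.002 and 0.002 m and angle between the z axis of plate_2 and the z axis of seat_1, either way round below 0.03 rad and angle between the x axis of plate_2 and the x axis of seat_1, either way round below 0.1 rad) or (x of plate_3 in the frame of seat_1 between -0.007 and 0.007 m and y of plate_3 in the frame of seat_1 between -0.01 and 0.01 m and z of plate_3 in the frame of seat_1 between -0.002 and 0.002 m and angle between the z axis of plate_3 and the z axis of seat_1, either way round below 0.03 rad and angle between the x axis of plate_3 and the x axis of seat_1, either way round below 0.1 rad) or (x of plate_4 in the frame of seat_1 between -0.007 and 0.007 m and y of plate_4 in the frame of seat_1 between -0.01 and 0.01 m and z of plate_4 in the frame of seat_1 between -0.002 and 0.002 m and angle between the z axis of plate_4 and the z axis of seat_1, either way round below 0.03 rad and angle between the x axis of plate_4 and the x axis of seat_1, either way round below 0.1 rad) or (x of plate_5 in the frame of seat_1 between -0.007 and 0.007 m and y of plate_5 in the frame of seat_1 between -0.01 and 0.01 m and z of plate_5 in the frame of seat_1 between -0.002 and 0.002 m and angle between the z axis of plate_5 and the z axis of seat_1, either way round below 0.03 rad and angle between the x axis of plate_5 and the x axis of seat_1, either way round below 0.1 rad))), for 0.2 s.
2. with a plate lying flat between its lips, the second treadle is pressed down to its stop (value of joint treadle_2 above 0.155 rad and ((x of plate_1 in the frame of seat_2 between -0.007 and 0.007 m and y of plate_1 in the frame of seat_2 between -0.01 and 0.01 m and z of plate_1 in the frame of seat_2 between -0.002 and 0.002 m and angle between the z axis of plate_1 and the z axis of seat_2, either way round below 0.03 rad and angle between the x axis of plate_1 and the x axis of seat_2, either way round below 0.1 rad) or (x of plate_2 in the frame of seat_2 between -0.007 and 0.007 m and y of plate_2 in the frame of seat_2 between -0.01 and 0.01 m and z of plate_2 in the frame of seat_2 between -0.002 and 0.002 m and angle between the z axis of plate_2 and the z axis of seat_2, either way round below 0.03 rad and angle between the x axis of plate_2 and the x axis of seat_2, either way round below 0.1 rad) or (x of plate_3 in the frame of seat_2 between -0.007 and 0.007 m and y of plate_3 in the frame of seat_2 between -0.01 and 0.01 m and z of plate_3 in the frame of seat_2 between -0.002 and 0.002 m and angle between the z axis of plate_3 and the z axis of seat_2, either way round below 0.03 rad and angle between the x axis of plate_3 and the x axis of seat_2, either way round below 0.1 rad) or (x of plate_4 in the frame of seat_2 between -0.007 and 0.007 m and y of plate_4 in the frame of seat_2 between -0.01 and 0.01 m and z of plate_4 in the frame of seat_2 between -0.002 and 0.002 m and angle between the z axis of plate_4 and the z axis of seat_2, either way round below 0.03 rad and angle between the x axis of plate_4 and the x axis of seat_2, either way round below 0.1 rad) or (x of plate_5 in the frame of seat_2 between -0.007 and 0.007 m and y of plate_5 in the frame of seat_2 between -0.01 and 0.01 m and z of plate_5 in the frame of seat_2 between -0.002 and 0.002 m and angle between the z axis of plate_5 and the z axis of seat_2, either way round below 0.03 rad and angle between the x axis of plate_5 and the x axis of seat_2, either way round below 0.1 rad))), for 0.2 s.
3. with a plate lying flat between its lips, the third treadle is pressed down to its stop (value of joint treadle_3 above 0.155 rad and ((x of plate_1 in the frame of seat_3 between -0.007 and 0.007 m and y of plate_1 in the frame of seat_3 between -0.01 and 0.01 m and z of plate_1 in the frame of seat_3 between -0.002 and 0.002 m and angle between the z axis of plate_1 and the z axis of seat_3, either way round below 0.03 rad and angle between the x axis of plate_1 and the x axis of seat_3, either way round below 0.1 rad) or (x of plate_2 in the frame of seat_3 between -0.007 and 0.007 m and y of plate_2 in the frame of seat_3 between -0.01 and 0.01 m and z of plate_2 in the frame of seat_3 between -0.002 and 0.002 m and angle between the z axis of plate_2 and the z axis of seat_3, either way round below 0.03 rad and angle between the x axis of plate_2 and the x axis of seat_3, either way round below 0.1 rad) or (x of plate_3 in the frame of seat_3 between -0.007 and 0.007 m and y of plate_3 in the frame of seat_3 between -0.01 and 0.01 m and z of plate_3 in the frame of seat_3 between -0.002 and 0.002 m and angle between the z axis of plate_3 and the z axis of seat_3, either way round below 0.03 rad and angle between the x axis of plate_3 and the x axis of seat_3, either way round below 0.1 rad) or (x of plate_4 in the frame of seat_3 between -0.007 and 0.007 m and y of plate_4 in the frame of seat_3 between -0.01 and 0.01 m and z of plate_4 in the frame of seat_3 between -0.002 and 0.002 m and angle between the z axis of plate_4 and the z axis of seat_3, either way round below 0.03 rad and angle between the x axis of plate_4 and the x axis of seat_3, either way round below 0.1 rad) or (x of plate_5 in the frame of seat_3 between -0.007 and 0.007 m and y of plate_5 in the frame of seat_3 between -0.01 and 0.01 m and z of plate_5 in the frame of seat_3 between -0.002 and 0.002 m and angle between the z axis of plate_5 and the z axis of seat_3, either way round below 0.03 rad and angle between the x axis of plate_5 and the x axis of seat_3, either way round below 0.1 rad))), for 0.2 s.
4. with a plate lying flat between its lips, the rightmost treadle is pressed down to its stop (value of joint treadle_4 above 0.155 rad and ((x of plate_1 in the frame of seat_4 between -0.007 and 0.007 m and y of plate_1 in the frame of seat_4 between -0.01 and 0.01 m and z of plate_1 in the frame of seat_4 between -0.002 and 0.002 m and angle between the z axis of plate_1 and the z axis of seat_4, either way round below 0.03 rad and angle between the x axis of plate_1 and the x axis of seat_4, either way round below 0.1 rad) or (x of plate_2 in the frame of seat_4 between -0.007 and 0.007 m and y of plate_2 in the frame of seat_4 between -0.01 and 0.01 m and z of plate_2 in the frame of seat_4 between -0.002 and 0.002 m and angle between the z axis of plate_2 and the z axis of seat_4, either way round below 0.03 rad and angle between the x axis of plate_2 and the x axis of seat_4, either way round below 0.1 rad) or (x of plate_3 in the frame of seat_4 between -0.007 and 0.007 m and y of plate_3 in the frame of seat_4 between -0.01 and 0.01 m and z of plate_3 in the frame of seat_4 between -0.002 and 0.002 m and angle between the z axis of plate_3 and the z axis of seat_4, either way round below 0.03 rad and angle between the x axis of plate_3 and the x axis of seat_4, either way round below 0.1 rad) or (x of plate_4 in the frame of seat_4 between -0.007 and 0.007 m and y of plate_4 in the frame of seat_4 between -0.01 and 0.01 m and z of plate_4 in the frame of seat_4 between -0.002 and 0.002 m and angle between the z axis of plate_4 and the z axis of seat_4, either way round below 0.03 rad and angle between the x axis of plate_4 and the x axis of seat_4, either way round below 0.1 rad) or (x of plate_5 in the frame of seat_4 between -0.007 and 0.007 m and y of plate_5 in the frame of seat_4 between -0.01 and 0.01 m and z of plate_5 in the frame of seat_4 between -0.002 and 0.002 m and angle between the z axis of plate_5 and the z axis of seat_4, either way round below 0.03 rad and angle between the x axis of plate_5 and the x axis of seat_4, either way round below 0.1 rad))), for 0.2 s.
At the end, for the whole second after the job is handed in: every foot switch present has a tread plate, ribs up, lying flat on its treadle (underside within 2 mm of the surface and parallel within 0.03 rad), centred within 7 mm lengthways and 10 mm sideways, square within 0.10 rad; every treadle is up (below 0.02 rad); the plates are at rest (((x of plate_1 in the frame of seat_1 between -0.007 and 0.007 m and y of plate_1 in the frame of seat_1 between -0.01 and 0.01 m and z of plate_1 in the frame of seat_1 between -0.002 and 0.002 m and angle between the z axis of plate_1 and the z axis of seat_1, either way round below 0.03 rad and angle between the x axis of plate_1 and the x axis of seat_1, either way round below 0.1 rad) or (x of plate_2 in the frame of seat_1 between -0.007 and 0.007 m and y of plate_2 in the frame of seat_1 between -0.01 and 0.01 m and z of plate_2 in the frame of seat_1 between -0.002 and 0.002 m and angle between the z axis of plate_2 and the z axis of seat_1, either way round below 0.03 rad and angle between the x axis of plate_2 and the x axis of seat_1, either way round below 0.1 rad) or (x of plate_3 in the frame of seat_1 between -0.007 and 0.007 m and y of plate_3 in the frame of seat_1 between -0.01 and 0.01 m and z of plate_3 in the frame of seat_1 between -0.002 and 0.002 m and angle between the z axis of plate_3 and the z axis of seat_1, either way round below 0.03 rad and angle between the x axis of plate_3 and the x axis of seat_1, either way round below 0.1 rad) or (x of plate_4 in the frame of seat_1 between -0.007 and 0.007 m and y of plate_4 in the frame of seat_1 between -0.01 and 0.01 m and z of plate_4 in the frame of seat_1 between -0.002 and 0.002 m and angle between the z axis of plate_4 and the z axis of seat_1, either way round below 0.03 rad and angle between the x axis of plate_4 and the x axis of seat_1, either way round below 0.1 rad) or (x of plate_5 in the frame of seat_1 between -0.007 and 0.007 m and y of plate_5 in the frame of seat_1 between -0.01 and 0.01 m and z of plate_5 in the frame of seat_1 between -0.002 and 0.002 m and angle between the z axis of plate_5 and the z axis of seat_1, either way round below 0.03 rad and angle between the x axis of plate_5 and the x axis of seat_1, either way round below 0.1 rad)) and value of joint each of treadle_1, treadle_2, treadle_3, treadle_4 below 0.02 rad and ((x of plate_1 in the frame of seat_2 between -0.007 and 0.007 m and y of plate_1 in the frame of seat_2 between -0.01 and 0.01 m and z of plate_1 in the frame of seat_2 between -0.002 and 0.002 m and angle between the z axis of plate_1 and the z axis of seat_2, either way round below 0.03 rad and angle between the x axis of plate_1 and the x axis of seat_2, either way round below 0.1 rad) or (x of plate_2 in the frame of seat_2 between -0.007 and 0.007 m and y of plate_2 in the frame of seat_2 between -0.01 and 0.01 m and z of plate_2 in the frame of seat_2 between -0.002 and 0.002 m and angle between the z axis of plate_2 and the z axis of seat_2, either way round below 0.03 rad and angle between the x axis of plate_2 and the x axis of seat_2, either way round below 0.1 rad) or (x of plate_3 in the frame of seat_2 between -0.007 and 0.007 m and y of plate_3 in the frame of seat_2 between -0.01 and 0.01 m and z of plate_3 in the frame of seat_2 between -0.002 and 0.002 m and angle between the z axis of plate_3 and the z axis of seat_2, either way round below 0.03 rad and angle between the x axis of plate_3 and the x axis of seat_2, either way round below 0.1 rad) or (x of plate_4 in the frame of seat_2 between -0.007 and 0.007 m and y of plate_4 in the frame of seat_2 between -0.01 and 0.01 m and z of plate_4 in the frame of seat_2 between -0.002 and 0.002 m and angle between the z axis of plate_4 and the z axis of seat_2, either way round below 0.03 rad and angle between the x axis of plate_4 and the x axis of seat_2, either way round below 0.1 rad) or (x of plate_5 in the frame of seat_2 between -0.007 and 0.007 m and y of plate_5 in the frame of seat_2 between -0.01 and 0.01 m and z of plate_5 in the frame of seat_2 between -0.002 and 0.002 m and angle between the z axis of plate_5 and the z axis of seat_2, either way round below 0.03 rad and angle between the x axis of plate_5 and the x axis of seat_2, either way round below 0.1 rad)) and ((x of plate_1 in the frame of seat_3 between -0.007 and 0.007 m and y of plate_1 in the frame of seat_3 between -0.01 and 0.01 m and z of plate_1 in the frame of seat_3 between -0.002 and 0.002 m and angle between the z axis of plate_1 and the z axis of seat_3, either way round below 0.03 rad and angle between the x axis of plate_1 and the x axis of seat_3, either way round below 0.1 rad) or (x of plate_2 in the frame of seat_3 between -0.007 and 0.007 m and y of plate_2 in the frame of seat_3 between -0.01 and 0.01 m and z of plate_2 in the frame of seat_3 between -0.002 and 0.002 m and angle between the z axis of plate_2 and the z axis of seat_3, either way round below 0.03 rad and angle between the x axis of plate_2 and the x axis of seat_3, either way round below 0.1 rad) or (x of plate_3 in the frame of seat_3 between -0.007 and 0.007 m and y of plate_3 in the frame of seat_3 between -0.01 and 0.01 m and z of plate_3 in the frame of seat_3 between -0.002 and 0.002 m and angle between the z axis of plate_3 and the z axis of seat_3, either way round below 0.03 rad and angle between the x axis of plate_3 and the x axis of seat_3, either way round below 0.1 rad) or (x of plate_4 in the frame of seat_3 between -0.007 and 0.007 m and y of plate_4 in the frame of seat_3 between -0.01 and 0.01 m and z of plate_4 in the frame of seat_3 between -0.002 and 0.002 m and angle between the z axis of plate_4 and the z axis of seat_3, either way round below 0.03 rad and angle between the x axis of plate_4 and the x axis of seat_3, either way round below 0.1 rad) or (x of plate_5 in the frame of seat_3 between -0.007 and 0.007 m and y of plate_5 in the frame of seat_3 between -0.01 and 0.01 m and z of plate_5 in the frame of seat_3 between -0.002 and 0.002 m and angle between the z axis of plate_5 and the z axis of seat_3, either way round below 0.03 rad and angle between the x axis of plate_5 and the x axis of seat_3, either way round below 0.1 rad)) and ((x of plate_1 in the frame of seat_4 between -0.007 and 0.007 m and y of plate_1 in the frame of seat_4 between -0.01 and 0.01 m and z of plate_1 in the frame of seat_4 between -0.002 and 0.002 m and angle between the z axis of plate_1 and the z axis of seat_4, either way round below 0.03 rad and angle between the x axis of plate_1 and the x axis of seat_4, either way round below 0.1 rad) or (x of plate_2 in the frame of seat_4 between -0.007 and 0.007 m and y of plate_2 in the frame of seat_4 between -0.01 and 0.01 m and z of plate_2 in the frame of seat_4 between -0.002 and 0.002 m and angle between the z axis of plate_2 and the z axis of seat_4, either way round below 0.03 rad and angle between the x axis of plate_2 and the x axis of seat_4, either way round below 0.1 rad) or (x of plate_3 in the frame of seat_4 between -0.007 and 0.007 m and y of plate_3 in the frame of seat_4 between -0.01 and 0.01 m and z of plate_3 in the frame of seat_4 between -0.002 and 0.002 m and angle between the z axis of plate_3 and the z axis of seat_4, either way round below 0.03 rad and angle between the x axis of plate_3 and the x axis of seat_4, either way round below 0.1 rad) or (x of plate_4 in the frame of seat_4 between -0.007 and 0.007 m and y of plate_4 in the frame of seat_4 between -0.01 and 0.01 m and z of plate_4 in the frame of seat_4 between -0.002 and 0.002 m and angle between the z axis of plate_4 and the z axis of seat_4, either way round below 0.03 rad and angle between the x axis of plate_4 and the x axis of seat_4, either way round below 0.1 rad) or (x of plate_5 in the frame of seat_4 between -0.007 and 0.007 m and y of plate_5 in the frame of seat_4 between -0.01 and 0.01 m and z of plate_5 in the frame of seat_4 between -0.002 and 0.002 m and angle between the z axis of plate_5 and the z axis of seat_4, either way round below 0.03 rad and angle between the x axis of plate_5 and the x axis of seat_4, either way round below 0.1 rad)) and linear speed of each of plate_1, plate_2, plate_3, plate_4, plate_5 below 0.02 m/s); the robot touches nothing.
It fails at once if the phone stand is pushed more than 3 cm away (distance of phone_stand from where it was at the start of the episode above 0.03 m).
It fails at once if the magnifier is pushed more than 3 cm away (distance of magnifier from where it was at the start of the episode above 0.03 m).
It fails at once if the screwdriver is pushed more than 3 cm away (distance of screwdriver from where it was at the start of the episode above 0.03 m).
It fails at once if the screw cup is pushed more than 3 cm away (distance of screw_cup from where it was at the start of the episode above 0.03 m).
Of switch_1, switch_2, switch_3, switch_4 only 3 to 4 are there at a start; the rules pass over those that are not, and their reading is None.
At some moment in a run one of plate_1, plate_2, plate_3, plate_4, plate_5 may be knocked a few centimetres aside while the robot is not near it.
Once in a run the grip may slacken for a moment while it holds something.
It also fails if it takes over 210 s, if anything falls off the work surface, if the arm or the gripper's body presses on something with over 40 N, if the wrist force passes 120 N, or if a joint passes its speed limit or range.

## Working session

There is one attempt and no reset: what is moved stays moved. The work goes in short steps, Python scripts to look and compute and a tool call to move; the robot and the scene stay as the last step left them, time stands still between calls to the robot, and variables do not carry over. Pictures are saved under pics/ and viewed, and the job is handed in when it is done.

Besides the shell and the picture viewer there is one more tool, called after ">>>" as a command line: name --argument value ..., lists and objects as JSON in quotes. jog_arm: Moves the arm, as the interface text tells. Its arguments: {"type":"object","properties":{"moves":{"type":"array"},"newtons":{"type":"number"}},"required":["moves"]}

```bash
ls; mkdir -p pics
cat > h.py <<'E'
import numpy as np, cv2
from cell import r,cams,ticket,trace
from scipy.spatial.transform import Rotation as R
E
python3 - <<'E'
from h import *
o=r.get_obs()
print(o)
for n in ["side","top"]:
    c=cams.capture(n); cv2.imwrite(f"pics/{n}0.png",c["image"]); print(n,c["vfov"],c["cx"],c["cy"],c["T"], [k for k in c])
c=cams.capture("wrist"); cv2.imwrite("pics/wrist0.png",c["image"]); print(c["vfov"],c["cx"],c["cy"],c["mount"])
E
```

```text
pics
{'time': 0.0, 'joint_positions': array([-1.22868277,  0.60011988, -0.00255029,  1.60014508,  0.00177584,
        0.94291738, -0.07977087]), 'qd': array([ 0.00240545,  0.00054486,  0.00063018,  0.00065064, -0.0013659 ,
        0.00161569,  0.00047118]), 'joint_efforts': array([ 4.58142604e-04, -7.65068078e+01,  1.49719600e+00, -2.52345622e+01,
       -5.25398226e-02,  1.70202280e-02,  1.60632640e-04]), 'eef_pos': array([0.29464818, 0.66188941, 0.22875822]), 'orientation': array([ 0.69222153, -0.14703987,  0.14689147, -0.69110891]), 'force': array([-0.38884011, -1.1856461 , -0.26474659]), 'wrist_torque': array([-0.00877005, -0.03852064,  0.00999698]), 'width': 0.09347931952095559}
side 46.22621352317991 309.7012045104839 199.48679326170782 [[ 7.19041031e-01  3.31284411e-01 -6.10926047e-01 -6.06576646e-01]
 [-6.94966905e-01  3.41497164e-01 -6.32772225e-01 -1.19070121e+00]
 [-9.98061474e-04  8.79562577e-01  4.75782175e-01  9.17004305e-01]
 [ 0.00000000e+00  0.00000000e+00  0.00000000e+00  1.00000000e+00]] ['image', 'vfov', 'cx', 'cy', 'T']
top 51.569911472141996 320.9803881624399 193.04671898164045 [[ 0.00991544  0.99733901 -0.07222587  0.40635385]
 [-0.99985571  0.0108849   0.0130415  -0.04527573]
 [ 0.01379296  0.07208613  0.99730303  1.66739938]
 [ 0.          0.          0.          1.        ]] ['image', 'vfov', 'cx', 'cy', 'T']
65.70646984690485 321.73120703027206 198.14257235773047 [[ 8.00993470e-04 -9.66507213e-01 -2.56638198e-01 -7.14579023e-02]
 [ 8.96975837e-04  2.56638872e-01 -9.66506950e-01 -1.54430831e-01]
 [ 9.99999277e-01  5.43967493e-04  1.07249968e-03  2.02882981e-04]
 [ 0.00000000e+00  0.00000000e+00  0.00000000e+00  1.00000000e+00]]
```

View pics/top0.png

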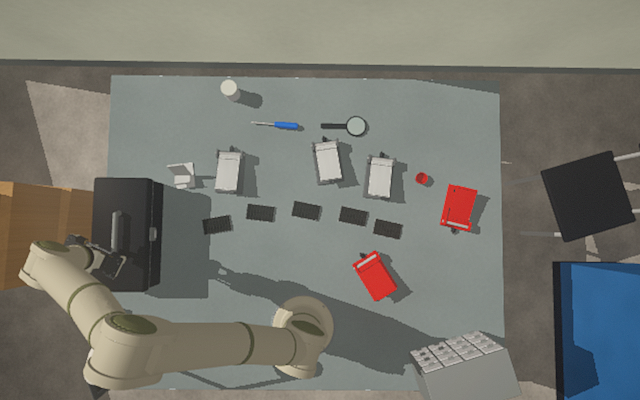

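View pics/side0.png

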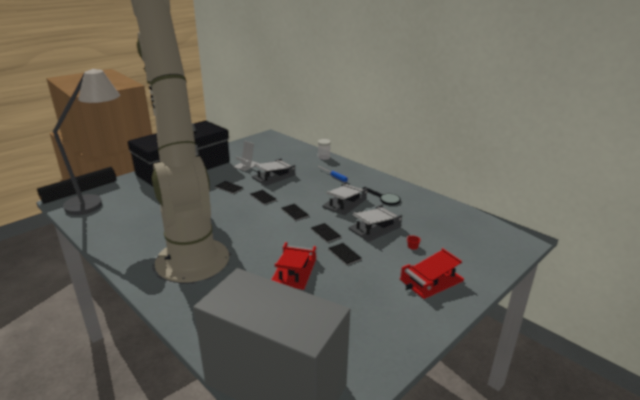

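View pics/wrist0.png

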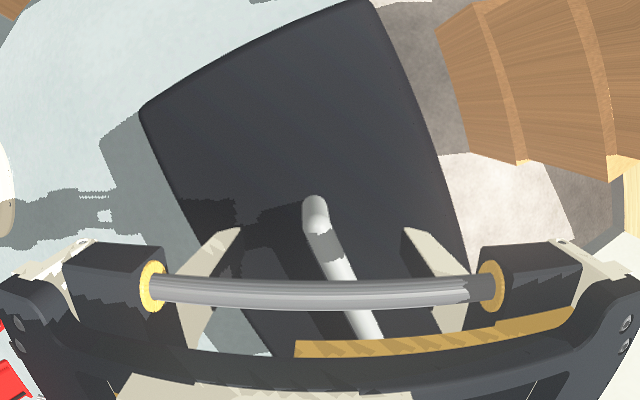

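```bash
cat >> h.py <<'E'
import time
def f_of(c): return 200/np.tan(np.radians(c["vfov"]/2))
def tool_T(o):
    T=np.eye(4); T[:3,:3]=R.from_quat(o["orientation"]).as_matrix(); T[:3,3]=o["eef_pos"]; return T
def grab(name):
    o=r.get_obs(); c=dict(cams.capture(name)); c["name"]=name
    if name=="wrist": c["T"]=tool_T(o)@np.asarray(c["mount"])
    return c
def rays(c,px):
    px=np.atleast_2d(px).astype(float); f=f_of(c)
    d=np.stack([(px[:,0]-c["cx"])/f,-(px[:,1]-c["cy"])/f],1)
    if c["name"]=="wrist":
        rr=np.linalg.norm(d,axis=1)+1e-12
        v=np.stack([d[:,0]/rr*np.sin(rr),d[:,1]/rr*np.sin(rr),-np.cos(rr)],1)
    else: v=np.stack([d[:,0],d[:,1],-np.ones(len(d))],1)
    return v@c["T"][:3,:3].T
def onplane(c,px,z):
    v=rays(c,px); p=c["T"][:3,3]
    return p+v*((z-p[2])/v[:,2])[:,None]
def proj(c,P):
    P=np.atleast_2d(P); q=(P-c["T"][:3,3])@c["T"][:3,:3]; f=f_of(c)
    if c["name"]=="wrist":
        th=np.arctan2(np.linalg.norm(q[:,:2],axis=1),-q[:,2]); n=np.linalg.norm(q[:,:2],axis=1)+1e-12
        u=q[:,:2]/n[:,None]*th[:,None]
    else: u=q[:,:2]/-q[:,2:3]
    return np.stack([c["cx"]+f*u[:,0],c["cy"]-f*u[:,1]],1)
def rect_of(c,mask,z):
    cs,_=cv2.findContours(mask.astype(np.uint8),cv2.RETR_EXTERNAL,cv2.CHAIN_APPROX_NONE)
    k=max(cs,key=cv2.contourArea)[:,0,:]
    P=onplane(c,k,z)[:,:2]
    (x,y),(w,h),a=cv2.minAreaRect((P*1000).astype(np.float32))
    if w<h: w,h=h,w; a+=90
    a=(a+90)%180-90
    return x,y,w,h,a
E
python3 - <<'E'
from h import *
c=grab("top"); print(r.get_obs()["time"])
for q,z in [("plate_1",.01),("switch_1",.03),("phone_stand",0.05),("magnifier",.01),("screwdriver",.01),("screw_cup",.03)]:
    for d in trace(q,"top"):
        print(q,round(d["p"],2),d["rect"],np.round(rect_of(c,d["mask"],z),1))
im=cv2.resize(c["image"][100:320,150:500],None,fx=2.2,fy=2.2,interpolation=cv2.INTER_CUBIC); cv2.imwrite("pics/top1.png",im)
print(r.get_obs()["time"])
E
```

```text
0.2
plate_1 0.97 [339.0, 204.1, 25.5, 24.3] [ 434.5 -191.2  110.7   65.1   78.1]
plate_1 0.76 [246.5, 203.8, 27.7, 22.2] [445.4 178.4 109.5  63.1  82.5]
plate_1 0.74 [373.5, 218.3, 25.6, 19.3] [ 386.2 -330.4  110.2   63.    76.6]
plate_1 0.64 [414.1, 170.1, 13.1, 15.6] [ 591.7 -468.2   44.9   40.6  -89.4]
plate_1 0.58 [292.6, 202.0, 26.7, 20.5] [455.3  -4.  106.8  62.7  79.3]
plate_1 0.57 [202.8, 216.4, 27.9, 18.1] [395.2 349.7 108.4  62.5 -79.4]
switch_1 0.89 [442.0, 188.0, 39.2, 42.3] [ 468.7 -607.7  181.7  125.3   -9.1]
switch_1 0.85 [310.4, 136.4, 34.8, 48.3] [655.3 -88.8 185.4 109.9   8.7]
switch_1 0.77 [218.9, 146.9, 24.1, 47.0] [609.  298.  183.8 115.4   0.7]
switch_1 0.71 [351.9, 253.0, 42.9, 50.9] [ 206.9 -274.3  190.   111.2   31. ]
switch_1 0.6 [363.6, 153.6, 27.4, 47.5] [ 593.4 -294.2  184.1  118.7   -8. ]
switch_1 0.36 [413.4, 171.0, 14.8, 12.6] [ 589.5 -463.2   44.2   40.1  -89.4]
phone_stand 0.61 [169.6, 161.7, 25.1, 27.5] [584.4 483.6  97.9  97.3 -82.1]
magnifier 0.74 [318.9, 117.3, 46.5, 19.0] [ 798.6 -151.9  175.1   78.4  -89.3]
screwdriver 0.59 [369.0, 159.8, 23.6, 32.1] [ 591.9 -303.2  158.4   86.7   -6. ]
screwdriver 0.52 [255.3, 123.8, 40.8, 6.1] [800.5  81.9  97.6  25.3  85.5]
screw_cup 0.65 [415.2, 171.4, 13.1, 12.8] [ 589.5 -463.2   44.3   40.1  -89.4]
0.5
```

View pics/top1.png

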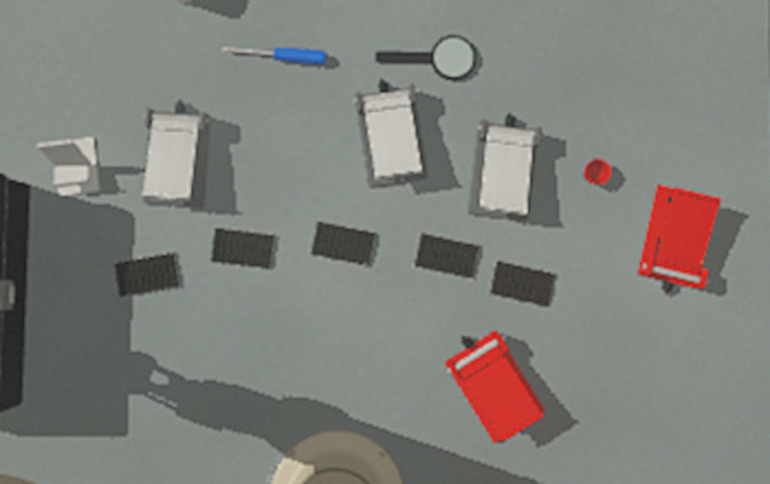

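Run:
```python
from h import *
o=r.get_obs(); print(tool_T(o).round(3))
```

```text
[[ 0.914 -0.     0.407  0.295]
 [-0.407 -0.     0.914  0.662]
 [ 0.    -1.    -0.     0.23 ]
 [ 0.     0.     0.     1.   ]]
```

>>> jog_arm --moves '[{"dz":60},{"dz":60},{"dy":-60,"dx":20},{"dy":-60,"dx":20},{"dy":-60,"dx":20},{"dy":-60,"dx":20}]'

```text
invalid input
```

>>> jog_arm --moves '[{"dx":0,"dy":0,"dz":60,"ax":0,"ay":0,"az":0,"fingers":93},{"dx":0,"dy":0,"dz":60,"ax":0,"ay":0,"az":0,"fingers":93}]' --newtons 20

```text
time: 0.75
eef_pos: [0.2947, 0.662, 0.3505]
orientation: [0.692, -0.147, 0.147, -0.691]
force: [0.6, 0.1, -0.5]
width: 0.093
```

>>> jog_arm --moves '[{"dx":25,"dy":-50,"dz":5,"ax":0,"ay":0,"az":-8},{"dx":25,"dy":-50,"dz":0,"ax":0,"ay":0,"az":-8},{"dx":25,"dy":-50,"dz":0,"ax":0,"ay":0,"az":-8},{"dx":25,"dy":-50,"dz":0,"ax":0,"ay":0,"az":-8},{"dx":25,"dy":-50,"dz":0,"ax":0,"ay":0,"az":-8},{"dx":25,"dy":-50,"dz":0,"ax":0,"ay":0,"az":-8},{"dx":25,"dy":-50,"dz":0,"ax":0,"ay":0,"az":-8},{"dx":25,"dy":-50,"dz":0,"ax":0,"ay":0,"az":-8}]'

```text
invalid input
```

```bash
cat > v.py <<'E'
import sys
from h import *
c=grab(sys.argv[1]); cv2.imwrite(f"pics/{sys.argv[2]}.png",c["image"]); o=r.get_obs(); np.save(f"pics/{sys.argv[2]}.npy",c,allow_pickle=True)
print(o["time"],o["eef_pos"].round(4),tool_T(o)[:3,:3].round(3).tolist(),o["force"].round(1),round(o["width"],4))
E
python3 v.py wrist w1
```

```text
0.8 [0.2959 0.6646 0.3605] [[0.913, 0.004, 0.407], [-0.407, 0.01, 0.913], [-0.001, -1.0, 0.011]] [0.7 1.4 6. ] 0.0928
```

View pics/w1.png

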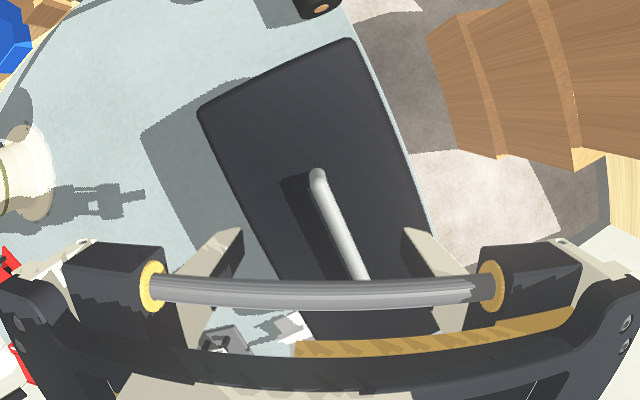

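>>> jog_arm --moves '[{"dx":25,"dy":-50,"dz":0,"ax":0,"ay":0,"az":-8,"fingers":93},{"dx":25,"dy":-50,"dz":0,"ax":0,"ay":0,"az":-8,"fingers":93},{"dx":25,"dy":-50,"dz":0,"ax":0,"ay":0,"az":-8,"fingers":93},{"dx":25,"dy":-50,"dz":0,"ax":0,"ay":0,"az":-8,"fingers":93},{"dx":25,"dy":-50,"dz":0,"ax":0,"ay":0,"az":-8,"fingers":93},{"dx":25,"dy":-50,"dz":0,"ax":0,"ay":0,"az":-8,"fingers":93},{"dx":25,"dy":-50,"dz":0,"ax":0,"ay":0,"az":-8,"fingers":93},{"dx":25,"dy":-50,"dz":0,"ax":0,"ay":0,"az":-8,"fingers":93}]'

```text
time: 1.8
eef_pos: [0.4954, 0.2606, 0.3498]
orientation: [-0.507, 0.492, -0.492, 0.508]
force: [-0.4, 0.7, 0.4]
width: 0.0929
```

```bash
python3 v.py wrist w2
```

```text
1.85 [0.4988 0.2527 0.3503] [[0.015, 0.003, 1.0], [-1.0, -0.003, 0.015], [0.003, -1.0, 0.003]] [ 2.  -5.4 -0.4] 0.0929
```

View pics/w2.png

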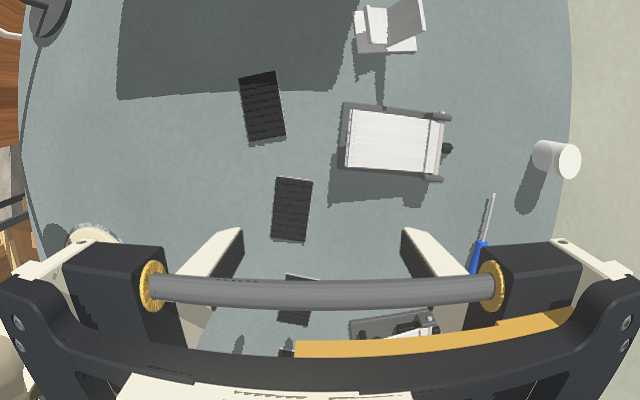

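Run:
```python
import cv2
im=cv2.imread("pics/w2.png"); cv2.imwrite("pics/w2c.png",cv2.resize(im[55:255,230:470],None,fx=3,fy=3,interpolation=cv2.INTER_CUBIC))
```

```text
(no output)
```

View pics/w2c.png

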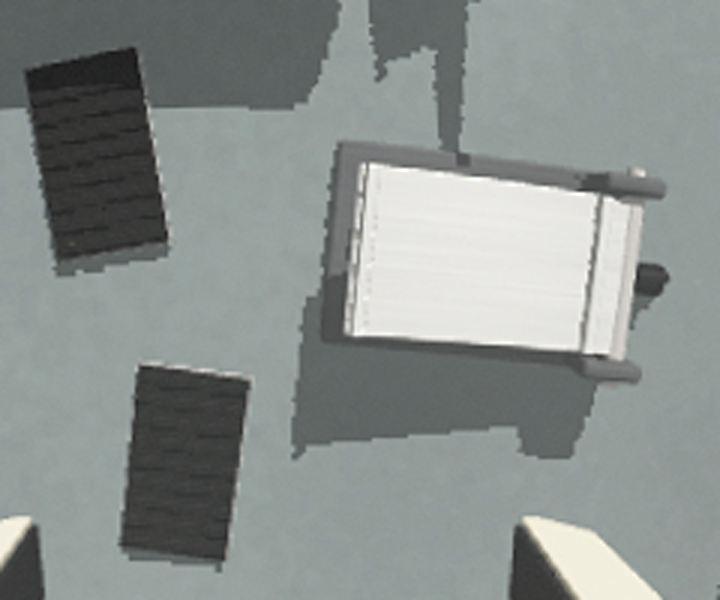

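Run:
```python
import cv2
im=cv2.imread("pics/w2.png"); cv2.imwrite("pics/w2d.png",cv2.resize(im[100:185,335:455],None,fx=6.6,fy=6.6,interpolation=cv2.INTER_NEAREST))
print(im[140,338:455].mean(1).astype(int).tolist())
```

```text
[91, 93, 105, 117, 119, 119, 119, 87, 100, 181, 217, 130, 225, 227, 227, 222, 221, 231, 230, 230, 229, 230, 229, 230, 229, 229, 229, 228, 229, 229, 228, 228, 228, 227, 228, 228, 228, 230, 229, 229, 229, 229, 231, 231, 230, 230, 231, 231, 231, 231, 232, 232, 231, 231, 232, 232, 231, 231, 232, 232, 231, 231, 231, 231, 229, 230, 230, 230, 230, 230, 230, 229, 229, 229, 229, 228, 228, 228, 227, 227, 227, 225, 227, 227, 226, 227, 225, 228, 226, 125, 128, 224, 228, 223, 224, 227, 227, 226, 228, 212, 189, 197, 205, 205, 188, 153, 153, 154, 153, 151, 150, 153, 150, 152, 151, 152, 152]
```

View pics/w2d.png

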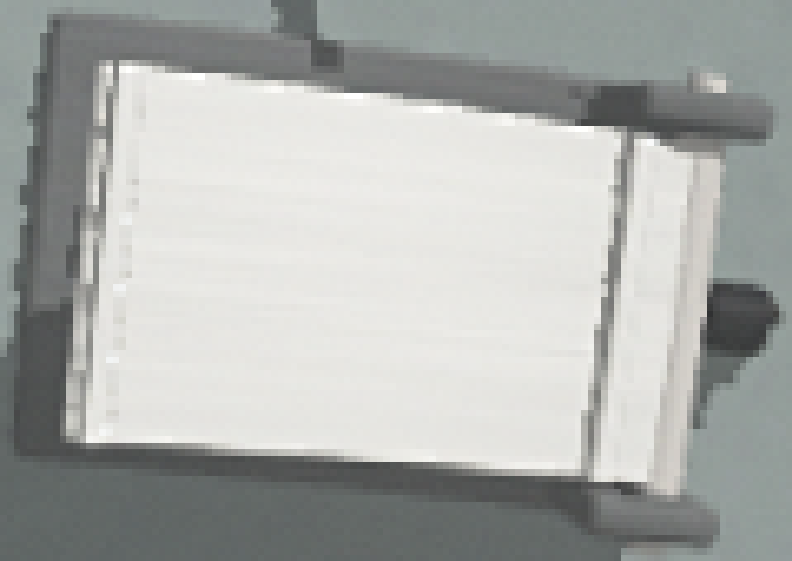

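```bash
cat >> h.py <<'E'
from scipy.optimize import least_squares
def seatT(x,y,yaw,tilt=.17):
    T=np.eye(4); T[:3,:3]=(R.from_euler('z',yaw)*R.from_euler('y',tilt)).as_matrix(); T[:3,3]=[x,y,.058]; return T
def seat_pts(p,L): return np.array(L)@seatT(*p)[:3,:3].T+seatT(*p)[:3,3]
def fit(c,L,px,p0,fn=seat_pts):
    s=least_squares(lambda p:(proj(c,fn(p,L))-px).ravel(),p0)
    return s.x,(proj(c,fn(s.x,L))-px).round(1)
E
python3 - <<'E'
from h import *
c=np.load("pics/w2.npy",allow_pickle=True).item()
px=np.array([[352.9,109.4],[347.4,166.7],[430.5,119.7],[424.4,172.4]])
for hx in (59,62,65):
  L=np.array([[-65,41,6],[-65,-41,6],[hx,41,6],[hx,-41,6]])/1000
  p,e=fit(c,L,px,[.6,.3,0]); print(hx,p.round(4),e.tolist())
for d in trace("plate_1","wrist"):
    print(d["p"],d["rect"],np.round(rect_of(c,d["mask"],.01),1))
E
```

```text
59 [ 0.5957  0.3014 -0.0529] [[-0.3, -0.5], [-0.3, 0.5], [0.7, -0.3], [0.1, 0.2]]
62 [ 0.5945  0.3014 -0.0531] [[-1.1, -0.5], [-1.2, 0.5], [1.7, -0.1], [1.1, 0.3]]
65 [ 0.5933  0.3015 -0.0533] [[-2.0, -0.6], [-2.0, 0.4], [2.7, 0.1], [2.0, 0.4]]
0.78 [268.5, 172.5, 44.8, 68.6] [445.6 179.7 110.8  64.7  83.7]
0.77 [237.4, 70.4, 48.4, 73.6] [397.  349.7 109.1  63.7 -78.3]
0.7 [278.1, 270.6, 41.9, 54.2] [447.5 -42.6  67.1  35.9  -0. ]
```

```bash
cat > pl.py <<'E'
from h import *
c=grab("wrist"); o=r.get_obs(); T=tool_T(o); print(o["time"],o["eef_pos"].round(4), "jaw yaw",np.degrees(np.arctan2(T[1,2],T[0,2])).round(2))
cv2.imwrite("pics/pl%d.png"%(o["time"]*100),c["image"])
for d in trace("plate_1","wrist"):
    print(round(d["p"],2),d["rect"],np.round(rect_of(c,d["mask"],.01),1))
E
python3 pl.py; python3 v.py top t2
python3 - <<'E'
from h import *
c=np.load("pics/t2.npy",allow_pickle=True).item()
for d in trace("plate_1","top"): print(round(d["p"],2),d["rect"],np.round(rect_of(c,d["mask"],.01),1))
E
```

```text
1.95 [0.4961 0.2594 0.35  ] jaw yaw 1.68
0.67 [267.5, 171.7, 44.7, 67.0] [445.  179.8 111.5  65.4  84. ]
0.6 [278.3, 269.6, 39.4, 54.1] [449.1 -45.6  61.5  27.5   2.1]
0.57 [236.1, 70.0, 47.5, 69.5] [397.6 349.7 108.8  61.8 -77.9]
0.52 [277.5, 345.0, 17.9, 10.7] [ 429.4 -145.4   35.3   34.8   82.8]
2.05 [0.4945 0.263  0.3496] [[0.036, -0.0, 0.999], [-0.999, 0.001, 0.036], [-0.001, -1.0, -0.0]] [-0.5  0.2  0.1] 0.093
0.87 [340.1, 204.1, 26.5, 21.9] [ 436.2 -191.4  110.    66.7   79.3]
0.72 [372.8, 219.6, 27.5, 19.1] [ 385.1 -328.8  108.7   62.4   78.1]
0.64 [294.6, 200.4, 22.6, 21.5] [455.1  -3.4 110.   63.   78.7]
```

>>> jog_arm --moves '[{"dx":-25,"dy":-41.5,"dz":-40,"az":-4,"fingers":93},{"dx":-24.5,"dy":-41.5,"dz":-60,"az":-4,"fingers":93},{"dz":-60,"fingers":93},{"dz":-60,"fingers":93},{"dz":-30,"fingers":93},{"dz":0,"fingers":93},{"dz":0,"fingers":93}]'

```text
invalid input
```

```bash
python3 v.py wrist w3
```

```text
2.15 [0.4941 0.2639 0.3495] [[0.038, -0.0, 0.999], [-0.999, 0.0, 0.038], [-0.0, -1.0, -0.0]] [ 0.6 -0.4  0.1] 0.0929
```

View pics/w3.png

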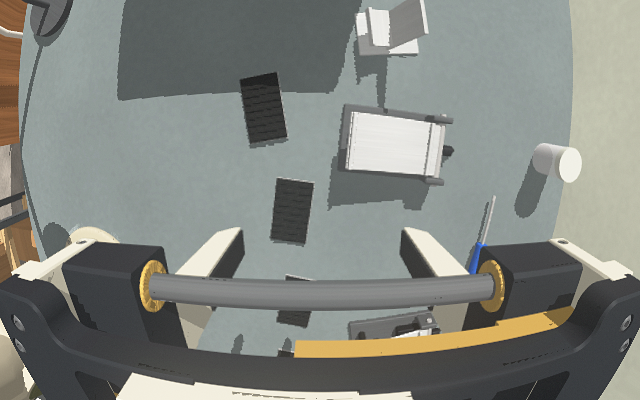

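>>> jog_arm --moves '[{"dx":-25,"dy":-41.5,"dz":-40,"ax":0,"ay":0,"az":-4,"fingers":93},{"dx":-24.5,"dy":-41.5,"dz":-60,"ax":0,"ay":0,"az":-4,"fingers":93},{"dx":0,"dy":0,"dz":-60,"ax":0,"ay":0,"az":0,"fingers":93},{"dx":0,"dy":0,"dz":-60,"ax":0,"ay":0,"az":0,"fingers":93},{"dx":0,"dy":0,"dz":-30,"ax":0,"ay":0,"az":0,"fingers":93},{"dx":0,"dy":0,"dz":0,"ax":0,"ay":0,"az":0,"fingers":93},{"dx":0,"dy":0,"dz":0,"ax":0,"ay":0,"az":0,"fingers":93}]'

```text
time: 3.02
eef_pos: [0.4504, 0.1882, 0.112]
orientation: [0.473, -0.525, 0.525, -0.474]
force: [-0.2, -0.1, 0.2]
width: 0.0928
```

```bash
python3 v.py wrist w4; python3 pl.py
```

```text
3.075 [0.4507 0.1881 0.1123] [[-0.103, 0.002, 0.995], [-0.995, 0.001, -0.103], [-0.001, -1.0, 0.001]] [-0.3 -0.4  0.5] 0.093
3.125 [0.4508 0.1881 0.1125] jaw yaw -5.95
0.88 [318.3, 320.4, 64.3, 18.5] [464.   45.8  62.7  26.5  -7.2]
0.7 [197.1, 0.0, 94.4, 95.6] [398.6 340.9  95.9  62.7 -79.8]
0.64 [280.9, 143.9, 75.3, 127.7] [445.2 180.  111.1  63.   84. ]
0.39 [417.0, 0.5, 150.2, 115.5] [631.  310.2 166.8 102.6  -4.4]
```

View pics/w4.png

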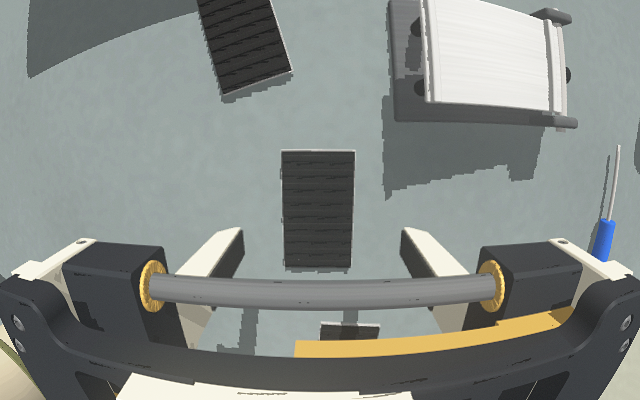

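>>> jog_arm --moves '[{"dx":-5.6,"dy":-8.1,"dz":-20,"ax":0,"ay":0,"az":0,"fingers":93},{"dx":0,"dy":0,"dz":-45,"ax":0,"ay":0,"az":0,"fingers":93},{"dx":0,"dy":0,"dz":-23,"ax":0,"ay":0,"az":0,"fingers":93},{"dx":0,"dy":0,"dz":0,"ax":0,"ay":0,"az":0,"fingers":93},{"dx":0,"dy":0,"dz":0,"ax":0,"ay":0,"az":0,"fingers":93}]' --newtons 40

```text
time: 3.8
eef_pos: [0.445, 0.1795, 0.0243]
orientation: [0.473, -0.525, 0.526, -0.474]
force: [-0.4, 0.2, 0.3]
width: 0.0933
```

```bash
python3 v.py wrist w5; python3 pl.py
```

```text
3.85 [0.4451 0.1796 0.0244] [[-0.104, 0.002, 0.995], [-0.995, 0.001, -0.104], [-0.001, -1.0, 0.002]] [0.5 0.5 0.4] 0.0927
3.9 [0.4451 0.1797 0.0244] jaw yaw -5.98
0.73 [166.8, 0.0, 119.8, 75.1] [403.1 318.3  62.8  51.7  10.8]
0.69 [266.8, 145.5, 114.1, 169.9] [446.6 193.6  82.   62.4  83.6]
```

View pics/w5.png

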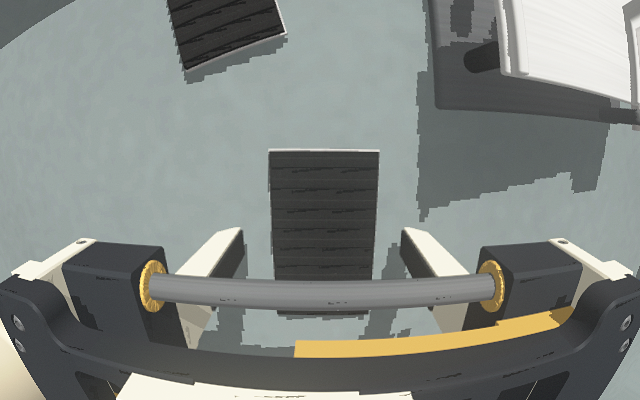

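>>> jog_arm --moves '[{"dx":0,"dy":0,"dz":-10.4,"ax":0,"ay":0,"az":0,"fingers":93},{"dx":0,"dy":0,"dz":0,"ax":0,"ay":0,"az":0,"fingers":93},{"dx":0,"dy":0,"dz":0,"ax":0,"ay":0,"az":0,"fingers":55},{"dx":0,"dy":0,"dz":0,"ax":0,"ay":0,"az":0,"fingers":55},{"dx":0,"dy":0,"dz":0,"ax":0,"ay":0,"az":0,"fingers":55},{"dx":0,"dy":0,"dz":0,"ax":0,"ay":0,"az":0,"fingers":55}]' --newtons 40

```text
time: 4.7
eef_pos: [0.4446, 0.1793, 0.0128]
orientation: [0.473, -0.525, 0.526, -0.473]
force: [0.4, 0.7, 1.1]
width: 0.0633
```

```bash
cat >> h.py <<'E'
def overlay(c,p,fn=None,off=(0,0),s=4,crop=None,out="ov"):
    x0,y0,x1,y1=crop
    im=cv2.resize(c["image"][y0:y1,x0:x1],None,fx=s,fy=s,interpolation=cv2.INTER_NEAREST)
    for L,col in [([[-65,41,6],[-65,-41,6],[-59,-41,6],[-59,41,6]],(0,0,255)),([[59,41,6],[59,-41,6],[65,-41,6],[65,41,6]],(0,160,0)),([[-65,41,0],[-65,-41,0],[65,-41,0],[65,41,0]],(255,0,0))]:
        q=(proj(c,seat_pts(p,np.array(L)/1000))-[x0,y0]+.5)*s
        cv2.polylines(im,[q.astype(np.int32)],True,col,1)
    cv2.imwrite(f"pics/{out}.png",im)
E
python3 - <<'E'
from h import *
p=[.5957,.3014,-.0529]
c=np.load("pics/w3.npy",allow_pickle=True).item(); overlay(c,p,crop=(335,95,455,190),s=6,out="ov3")
c=np.load("pics/w4.npy",allow_pickle=True).item(); overlay(c,p,crop=(400,0,580,130),s=4,out="ov4")
E
```

```text
(no output)
```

View pics/ov3.png

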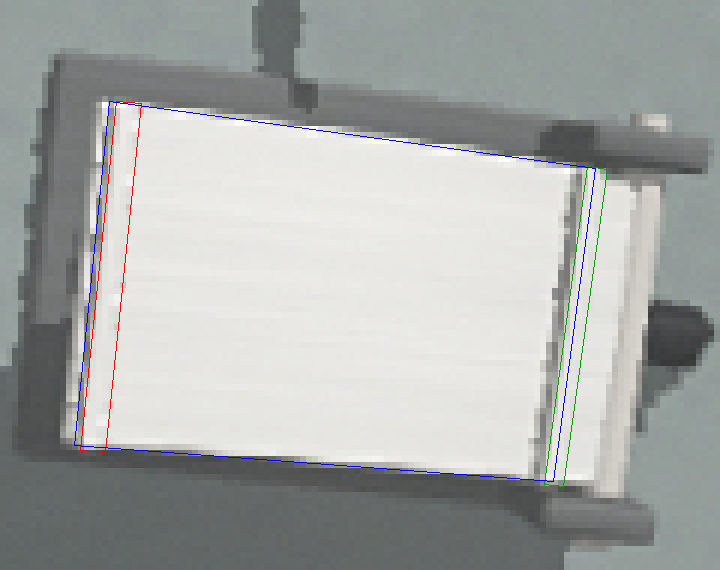

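View pics/ov4.png

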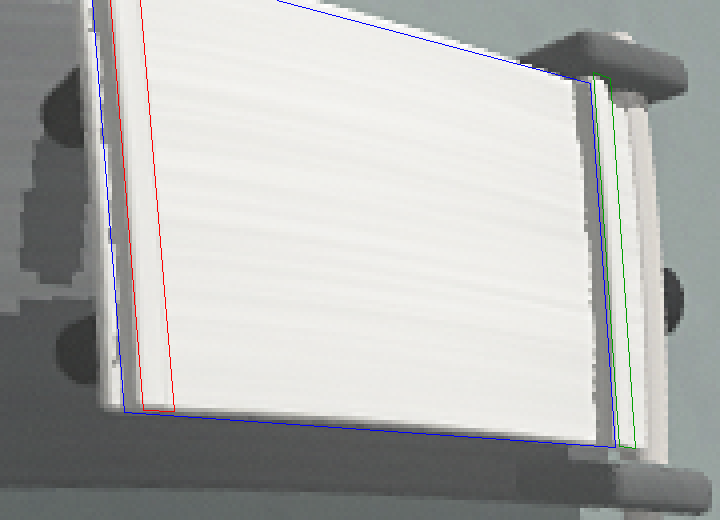

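>>> jog_arm --moves '[{"dx":0,"dy":0,"dz":50,"ax":0,"ay":0,"az":0,"fingers":55},{"dx":0,"dy":0,"dz":60,"ax":0,"ay":0,"az":0,"fingers":55},{"dx":17,"dy":13.6,"dz":10,"ax":0,"ay":0,"az":10.3,"fingers":55},{"dx":17,"dy":13.6,"dz":0,"ax":0,"ay":0,"az":10.3,"fingers":55},{"dx":17,"dy":13.6,"dz":0,"ax":0,"ay":0,"az":10.3,"fingers":55},{"dx":17,"dy":13.6,"dz":0,"ax":0,"ay":0,"az":10.3,"fingers":55},{"dx":17,"dy":13.6,"dz":0,"ax":0,"ay":0,"az":10.3,"fingers":55},{"dx":17,"dy":13.6,"dz":0,"ax":0,"ay":0,"az":10.3,"fingers":55}]'

```text
time: 5.7
eef_pos: [0.5466, 0.2611, 0.1325]
orientation: [0.677, -0.206, 0.206, -0.676]
force: [0.5, -0.4, -1.6]
width: 0.0638
```

>>> jog_arm --moves '[{"dx":17,"dy":13.6,"dz":0,"ax":0,"ay":0,"az":10.3,"fingers":55},{"dx":17,"dy":13.6,"dz":0,"ax":0,"ay":0,"az":10.3,"fingers":55},{"dx":17,"dy":13.6,"dz":0,"ax":0,"ay":0,"az":10.3,"fingers":55},{"dx":7,"dy":0,"dz":0,"ax":0.5,"ay":9.73,"az":0,"fingers":55},{"dx":0,"dy":0,"dz":0,"ax":0,"ay":0,"az":0,"fingers":55},{"dx":0,"dy":0,"dz":0,"ax":0,"ay":0,"az":0,"fingers":55}]'

```text
time: 6.45
eef_pos: [0.6039, 0.3012, 0.132]
orientation: [-0.703, 0.081, 0.04, 0.705]
force: [0.3, -0.1, -1.8]
width: 0.0633
```

```bash
cat > go.py <<'E'
# usage: go.py x y yaw off  -> moves (mm, deg) to bring tool to seat placement with TCP off m along normal
import sys
from h import *
x,y,yaw,off=map(float,sys.argv[1:5]); tilt=float(sys.argv[5]) if len(sys.argv)>5 else .17
shift=float(sys.argv[6]) if len(sys.argv)>6 else 0.
o=r.get_obs(); T=tool_T(o); S=seatT(x,y,yaw,tilt)
A=S[:3,:3]@np.array([[1,0,0],[0,0,1],[0,-1,0]]).T  # cols: tool x=seat x, tool y=-n, tool z=seat y
A=np.stack([S[:3,0],-S[:3,2],S[:3,1]],1)
tgt=S[:3,3]+S[:3,2]*off+S[:3,0]*shift
print("t",o["time"],"pos",o["eef_pos"].round(4),"F",o["force"].round(1),"w",round(o["width"],4))
print("need mm",((tgt-o["eef_pos"])*1000).round(1),"rotvec deg",np.degrees(R.from_matrix(A@T[:3,:3].T).as_rotvec()).round(2))
E
python3 go.py .5957 .3017 -.053 .0538; python3 v.py wrist w6;python3 v.py top t6
```

```text
t 6.45 pos [0.6039 0.3012 0.132 ] F [ 0.3 -0.1 -1.8] w 0.0633
need mm [  0.8  -0.  -21. ] rotvec deg [ 0.09 -0.01  0.28]
6.5 [0.6034 0.3017 0.1324] [[0.984, -0.169, 0.057], [-0.056, 0.008, 0.998], [-0.169, -0.986, -0.001]] [ 0.2 -0.3 -0.9] 0.0634
6.55 [0.6033 0.302  0.1327] [[0.984, -0.169, 0.056], [-0.056, 0.008, 0.998], [-0.169, -0.986, -0.001]] [-0.1  0.7 -1.1] 0.0637
```

View pics/w6.png

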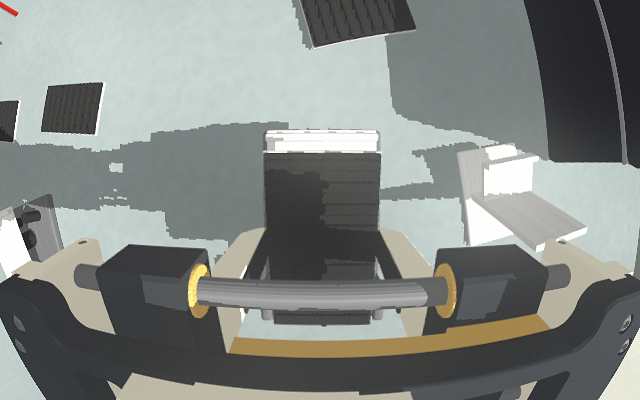

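Run:
```python
from h import *
c=np.load("pics/w6.npy",allow_pickle=True).item()
im=c["image"]; cv2.imwrite("pics/w6c.png",cv2.resize(im[115:245,240:400],None,fx=4.5,fy=4.5,interpolation=cv2.INTER_NEAREST))
M=np.asarray(c["mount"])
c2=dict(c); c2["T"]=M
# plane tool y = const
for px,yy in [((265.5,152.5),.0028),((380,152.5),.0028)]:
    v=rays(c2,px)[0]; p=M[:3,3]; print((p+v*(yy-p[1])/v[1])*1000)
overlay(c,[.5957,.3017,-.053],crop=(240,115,400,245),s=4.5 if 0 else 5,out="ov6")
```

```text
[-53.87195343   2.8        -28.668319  ]
[-53.84061298   2.8         30.24161558]
```

View pics/ov6.png

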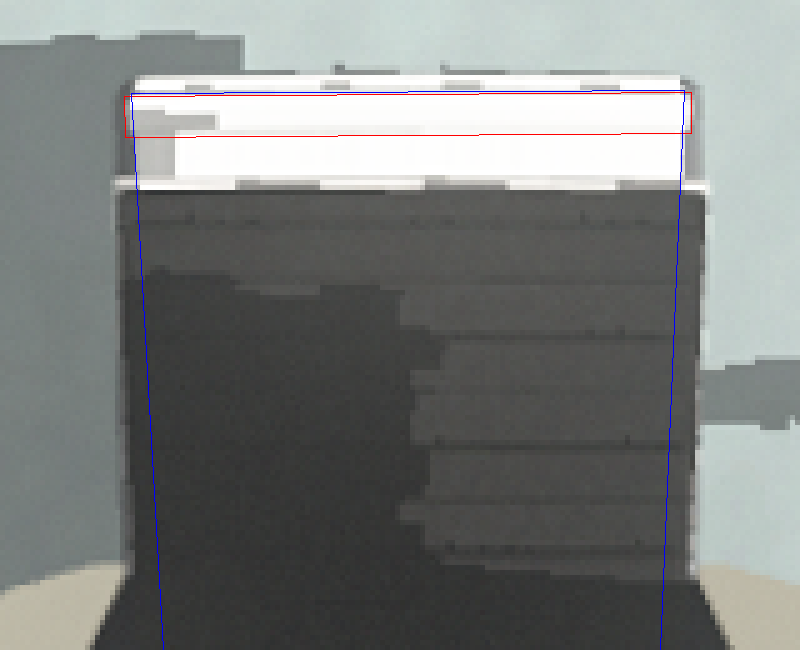

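```bash
python3 go.py .5957 .3017 -.053 .0228 .17 -.0025
```

```text
t 6.55 pos [0.6033 0.302  0.1327] F [-0.1  0.7 -1.1] w 0.0637
need mm [ -6.2  -0.4 -51.8] rotvec deg [0.08 0.   0.19]
```

>>> jog_arm --moves '[{"dx":-3.5,"dy":0,"dz":-30,"ax":0.08,"ay":0,"az":0.19,"fingers":55},{"dx":-2.7,"dy":-0.4,"dz":-21.8,"ax":0,"ay":0,"az":0,"fingers":55},{"dx":0,"dy":0,"dz":0,"ax":0,"ay":0,"az":0,"fingers":55},{"dx":0,"dy":0,"dz":0,"ax":0,"ay":0,"az":0,"fingers":55}]'

```text
time: 7.05
eef_pos: [0.5983, 0.3019, 0.082]
orientation: [-0.702, 0.078, 0.041, 0.706]
force: [0.6, -0.0, -0.9]
width: 0.0636
```

```bash
python3 go.py .5957 .3017 -.053 .0133 .17 -.0025; python3 v.py wrist w7;  python3 - <<'E'
from h import *
c=np.load("pics/w7.npy",allow_pickle=True).item()
overlay(c,[.5957,.3017,-.053],crop=(240,100,400,245),s=4,out="ov7")
E
```

```text
t 7.05 pos [0.5983 0.3019 0.082 ] F [ 0.6 -0.  -0.9] w 0.0636
need mm [ -2.8  -0.2 -10.5] rotvec deg [-0.05  0.07  0.02]
7.1 [0.5986 0.3019 0.0822] [[0.984, -0.167, 0.054], [-0.053, 0.01, 0.999], [-0.168, -0.986, 0.001]] [ 0.3 -0.5 -2.1] 0.0634
```

View pics/ov7.png

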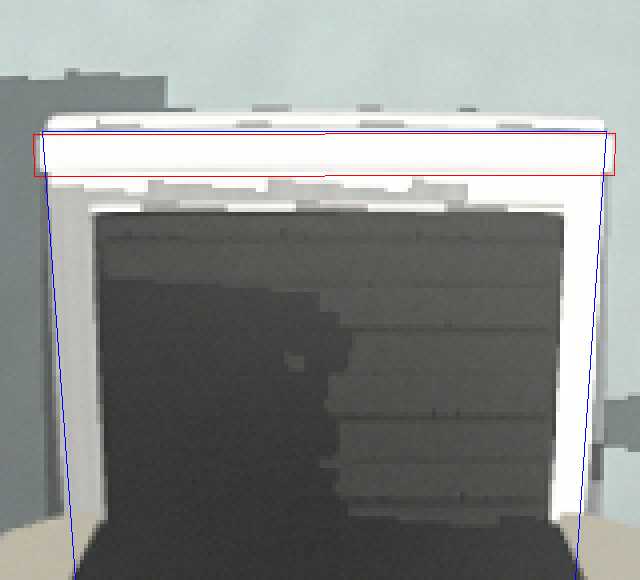

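```bash
cat > edge.py <<'E'
import sys
from h import *
# edge.py file x y yaw col row_lip row_plate hplate
f=sys.argv[1]; x,y,yaw,col,rl,rp,h=map(float,sys.argv[2:9])
c=np.load(f"pics/{f}.npy",allow_pickle=True).item(); S=seatT(x,y,yaw)
for row,z in ((rl,.006),(rp,h)):
    v=S[:3,:3].T@rays(c,[col,row])[0]; p=S[:3,:3].T@(c["T"][:3,3]-S[:3,3])
    print(row,((p+v*(z-p[2])/v[2])*1000).round(2))
E
python3 edge.py w7 .5957 .3017 -.053 322 131.9 152.2 .0100
```

```text
131.9 [-64.88   0.77   6.  ]
152.2 [-53.96   0.76  10.  ]
```

>>> jog_arm --moves '[{"dx":-2,"dy":-0.2,"dz":-6,"ax":0,"ay":0,"az":0,"fingers":55},{"dx":-1,"dy":0,"dz":-5.2,"ax":0,"ay":0,"az":0,"fingers":55},{"dx":0,"dy":0,"dz":0,"ax":0,"ay":0,"az":0,"fingers":55},{"dx":0,"dy":0,"dz":0,"ax":0,"ay":0,"az":0,"fingers":55}]'

```text
time: 7.6
eef_pos: [0.5954, 0.3012, 0.0707]
orientation: [-0.702, 0.079, 0.041, 0.706]
force: [-0.5, -1.6, 8.2]
width: 0.0634
```

```bash
python3 go.py .5957 .3017 -.053 .0128 .17 -.0025; python3 v.py wrist w8;  python3 - <<'E'
from h import *
c=np.load("pics/w8.npy",allow_pickle=True).item()
overlay(c,[.5957,.3017,-.053],crop=(240,100,400,245),s=4,out="ov8")
E
```

```text
t 7.6 pos [0.5954 0.3012 0.0707] F [-0.5 -1.6  8.2] w 0.0634
need mm [-0.   0.6  0.4] rotvec deg [-0.03  0.03  0.07]
7.65 [0.5955 0.3012 0.0707] [[0.984, -0.168, 0.054], [-0.053, 0.01, 0.999], [-0.169, -0.986, 0.001]] [-1.2 -1.4  8.8] 0.0631
```

View pics/ov8.png

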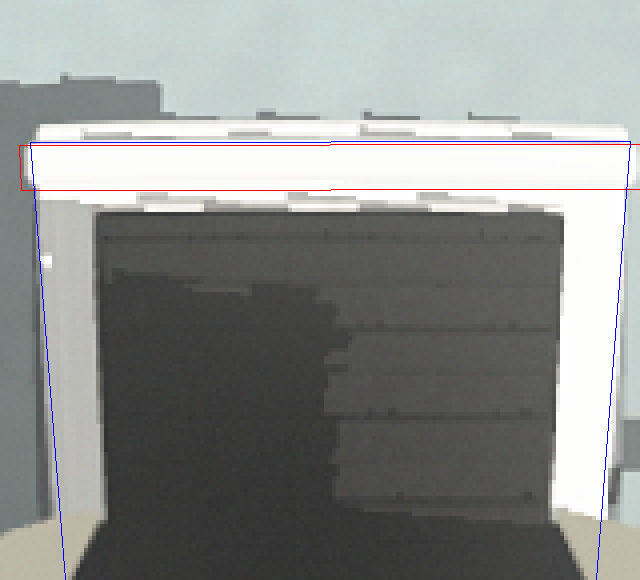

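>>> jog_arm --moves '[{"dx":0,"dy":0,"dz":0,"ax":0,"ay":0,"az":0,"fingers":93},{"dx":0,"dy":0,"dz":0,"ax":0,"ay":0,"az":0,"fingers":93},{"dx":0,"dy":0,"dz":0,"ax":0,"ay":0,"az":0,"fingers":93},{"dx":4,"dy":0,"dz":24,"ax":0,"ay":0,"az":0,"fingers":93},{"dx":6,"dy":0,"dz":36,"ax":0,"ay":0,"az":0,"fingers":93},{"dx":40,"dy":0,"dz":0,"ax":-0.5,"ay":-9.7,"az":0,"fingers":93},{"dx":30,"dy":0,"dz":20,"ax":0,"ay":0,"az":0,"fingers":0},{"dx":0,"dy":0,"dz":0,"ax":0,"ay":0,"az":0,"fingers":0}]' --newtons 20

```text
time: 8.65
eef_pos: [0.6774, 0.3008, 0.151]
orientation: [-0.706, 0.019, -0.021, 0.707]
force: [0.4, -0.4, -0.7]
width: 0.0773
```

```bash
python3 v.py wrist w9;  python3 - <<'E'
from h import *
c=np.load("pics/w9.npy",allow_pickle=True).item()
overlay(c,[.5957,.3017,-.053],crop=(220,90,420,280),s=3,out="ov9")
E
```

```text
8.7 [0.6757 0.3008 0.1498] [[0.998, 0.0, 0.055], [-0.055, 0.001, 0.998], [-0.0, -1.0, 0.001]] [-0.7 -0.5 -0.2] 0.0737
```

View pics/ov9.png

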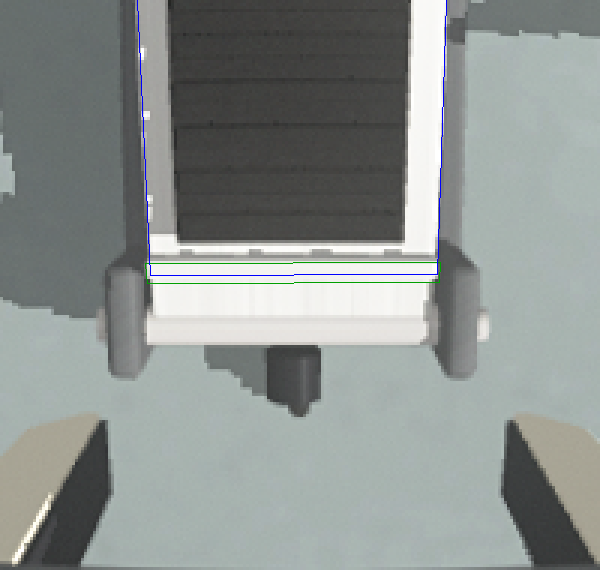

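View pics/w9.png

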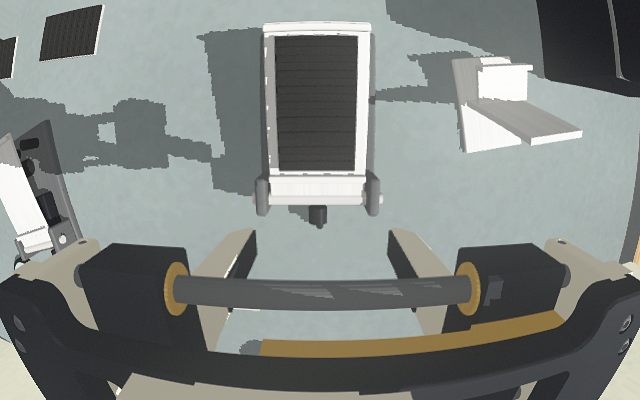

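>>> jog_arm --moves '[{"dx":-41,"dy":1,"dz":0,"ax":0,"ay":0,"az":0,"fingers":0},{"dx":-41,"dy":1,"dz":0,"ax":0,"ay":0,"az":0,"fingers":0},{"dx":-40,"dy":1.2,"dz":-10,"ax":0,"ay":0,"az":0,"fingers":0},{"dx":0,"dy":0,"dz":-38,"ax":0,"ay":0,"az":0,"fingers":0},{"dx":0,"dy":0,"dz":0,"ax":0,"ay":0,"az":0,"fingers":0},{"dx":0,"dy":0,"dz":0,"ax":0,"ay":0,"az":0,"fingers":0}]'

```text
time: 9.45
eef_pos: [0.5534, 0.3041, 0.1019]
orientation: [-0.707, 0.02, -0.019, 0.707]
force: [0.6, -1.4, -0.1]
width: 0.0136
```

>>> jog_arm --moves '[{"dx":0,"dy":0,"dz":-12,"ax":0,"ay":0,"az":0,"fingers":0},{"dx":-0.5,"dy":0,"dz":-6,"ax":0,"ay":0,"az":0,"fingers":0},{"dx":-1.5,"dy":0,"dz":-7,"ax":0,"ay":0,"az":0,"fingers":0},{"dx":-1.5,"dy":0,"dz":-7,"ax":0,"ay":0,"az":0,"fingers":0},{"dx":-0.5,"dy":0,"dz":-4,"ax":0,"ay":0,"az":0,"fingers":0},{"dx":0,"dy":0,"dz":0,"ax":0,"ay":0,"az":0,"fingers":0},{"dx":0,"dy":0,"dz":0,"ax":0,"ay":0,"az":0,"fingers":0}]'

```text
time: 10.32
eef_pos: [0.55, 0.3046, 0.0668]
orientation: [-0.706, 0.019, -0.02, 0.707]
force: [-1.5, -0.6, 10.8]
width: 0.0002
```

Nearly at the stop (10.8 N); push on a bit.

>>> jog_arm --moves '[{"dx":-0.4,"dy":0,"dz":-2,"ax":0,"ay":0,"az":0,"fingers":0},{"dx":0,"dy":0,"dz":-0.5,"ax":0,"ay":0,"az":0,"fingers":0},{"dx":0,"dy":0,"dz":0,"ax":0,"ay":0,"az":0,"fingers":0},{"dx":0,"dy":0,"dz":0,"ax":0,"ay":0,"az":0,"fingers":0}]'

```text
time: 10.82
eef_pos: [0.5499, 0.3047, 0.0651]
orientation: [-0.706, 0.019, -0.02, 0.708]
force: [-2.4, -2.1, 18.5]
width: 0.0006
```

```bash
python3 v.py wrist w10; python3 -c "
import cv2;a=cv2.imread('pics/w10.png');cv2.imwrite('pics/w10c.png',cv2.resize(a[80:280,200:440],None,fx=3,fy=3))"
```

```text
10.875 [0.5499 0.3047 0.0651] [[0.999, 0.002, 0.054], [-0.054, 0.002, 0.999], [0.002, -1.0, 0.002]] [-2.2 -1.3 19.7] 0.0003
```

View pics/w10c.png

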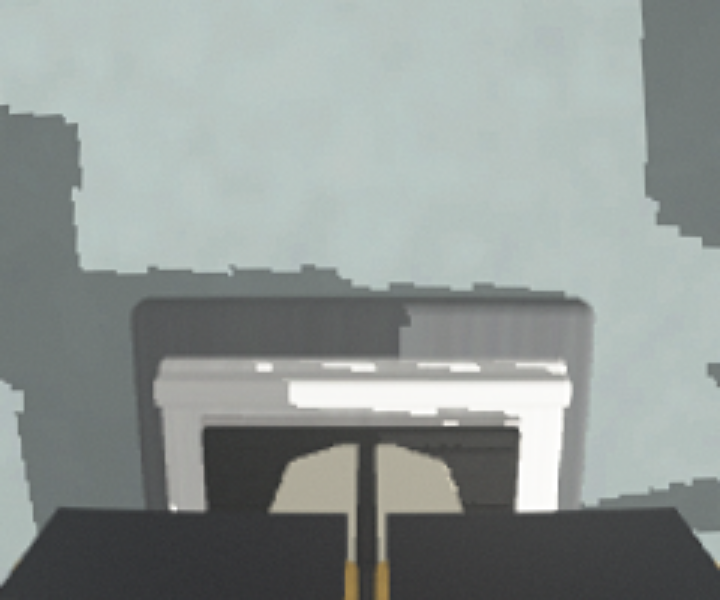

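>>> jog_arm --moves '[{"dx":1.5,"dy":0,"dz":7,"ax":0,"ay":0,"az":0,"fingers":0},{"dx":1.5,"dy":0,"dz":8,"ax":0,"ay":0,"az":0,"fingers":0},{"dx":1,"dy":0,"dz":8,"ax":0,"ay":0,"az":0,"fingers":0},{"dx":0,"dy":0,"dz":20,"ax":0,"ay":0,"az":0,"fingers":0},{"dx":0,"dy":0,"dz":60,"ax":0,"ay":0,"az":0,"fingers":0},{"dx":0,"dy":-40,"dz":50,"ax":0,"ay":0,"az":-10,"fingers":93},{"dx":0,"dy":-45,"dz":40,"ax":0,"ay":0,"az":-10.3,"fingers":93},{"dx":0,"dy":-45,"dz":40,"ax":0,"ay":0,"az":-10.3,"fingers":93}]'

```text
time: 11.88
eef_pos: [0.5526, 0.1738, 0.2964]
orientation: [-0.676, 0.207, -0.207, 0.677]
force: [0.6, 0.7, 0.7]
width: 0.026
```

>>> jog_arm --moves '[{"dx":-5,"dy":-45,"dz":20,"ax":0,"ay":0,"az":-10.3,"fingers":93},{"dx":-5,"dy":-45,"dz":10,"ax":0,"ay":0,"az":-10.3,"fingers":93},{"dx":-5,"dy":-45,"dz":0,"ax":0,"ay":0,"az":-10.3,"fingers":93},{"dx":-5,"dy":-45,"dz":0,"ax":0,"ay":0,"az":-10.3,"fingers":93},{"dx":-5,"dy":-45,"dz":0,"ax":0,"ay":0,"az":-10.3,"fingers":93},{"dx":-5,"dy":-45,"dz":0,"ax":0,"ay":0,"az":-10.3,"fingers":93},{"dx":0,"dy":0,"dz":0,"ax":0,"ay":0,"az":0,"fingers":93},{"dx":0,"dy":0,"dz":0,"ax":0,"ay":0,"az":0,"fingers":93}]'

```text
time: 12.88
eef_pos: [0.5229, -0.0941, 0.3248]
orientation: [-0.476, 0.523, -0.523, 0.476]
force: [-0.8, 1.0, -0.5]
width: 0.0925
```

```bash
python3 v.py wrist w11; python3 v.py top t11; python3 pl.py
python3 - <<'E'
from h import *
c=np.load("pics/t11.npy",allow_pickle=True).item()
trace("plate_1","top")
for d in trace("plate_1","top"): print(round(d["p"],2),d["rect"],np.round(rect_of(c,d["mask"],.01),1))
cv2.imwrite("pics/t11c.png",cv2.resize(c["image"][100:260,170:490],None,fx=2.4,fy=2.4,interpolation=cv2.INTER_CUBIC))
E
```

```text
12.925 [ 0.523  -0.0936  0.3248] [[-0.093, 0.001, 0.996], [-0.996, 0.001, -0.093], [-0.001, -1.0, 0.0]] [ 0.2  0.4 -0.1] 0.0928
12.975 [ 0.5231 -0.0934  0.3248] [[-0.093, 0.001, 0.996], [-0.996, 0.001, -0.093], [-0.001, -1.0, 0.0]] [-0.1  0.2 -0.1] 0.0928
13.025 [ 0.5231 -0.0935  0.3248] jaw yaw -5.33
0.89 [259.1, 195.6, 36.7, 65.2] [ 435.8 -192.   113.    65.2   77.4]
0.87 [252.4, 75.2, 46.3, 72.0] [456.9  -5.2 109.   64.7  78.3]
0.78 [243.6, 275.5, 36.0, 52.2] [ 380.7 -364.    61.3   40.2  -12.2]
0.56 [463.6, 135.5, 40.0, 100.2] [ 797.  -153.2  185.8   86.3  -87. ]
0.87 [218.0, 157.9, 18.8, 31.9] [6.010e+02 3.133e+02 1.010e+02 6.800e+01 6.000e-01]
0.86 [371.5, 219.9, 29.5, 18.5] [ 384.2 -329.7  111.4   61.1   78.1]
0.81 [293.2, 201.1, 15.7, 20.5] [458.4  14.5  73.7  63.5  79.3]
0.8 [202.9, 213.8, 26.4, 19.4] [394.2 349.9 110.4  66.5 -79.1]
0.7 [348.7, 208.7, 17.8, 20.4] [ 430.4 -211.4   69.9   64.3   78.8]
```

View pics/w11.png

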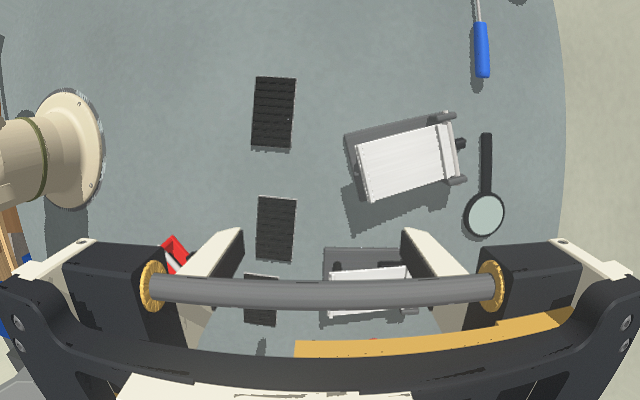

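View pics/t11c.png

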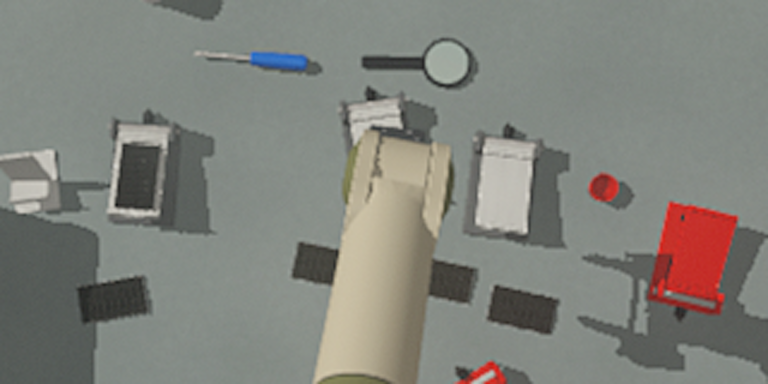

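Run:
```python
from h import *
c=np.load("pics/w11.npy",allow_pickle=True).item()
cv2.imwrite("pics/w11d.png",cv2.resize(c["image"][108:208,342:466],None,fx=6.4,fy=6,interpolation=cv2.INTER_NEAREST))
```

```text
(no output)
```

View pics/w11d.png

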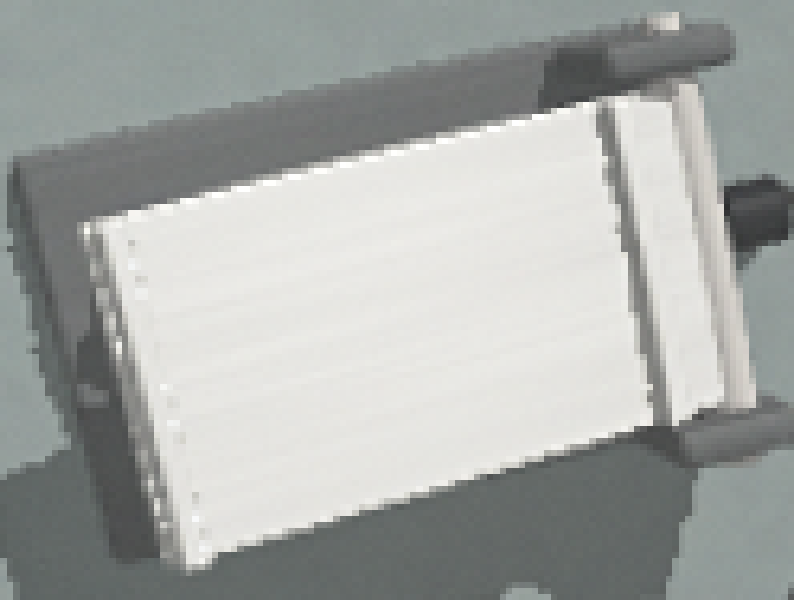

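```bash
cat > sw.py <<'E'
from h import *
def go(f,pts,x0,y0,sx,sy,guess):
    c=np.load(f"pics/{f}.npy",allow_pickle=True).item()
    px=np.array(pts,float)/[sx,sy]+[x0,y0]-.5
    L=np.array([[-65,41,6],[-65,-41,6],[59,41,6],[59,-41,6]])/1000
    p,e=fit(c,L,px,guess); print(p.round(4),e.tolist()); return c,p
E
python3 - <<'E'
from sw import *
c,p=go("w11",[(103,224),(188,568),(614,97),(673,424)],342,108,6.4,6,[.64,-.09,.15])
overlay(c,p,crop=(342,108,466,208),s=6,out="ov11")
E
```

```text
[ 0.6411 -0.092   0.1624] [[-0.3, -0.6], [0.1, 0.4], [-0.2, 0.1], [0.5, 0.1]]
```

View pics/ov11.png

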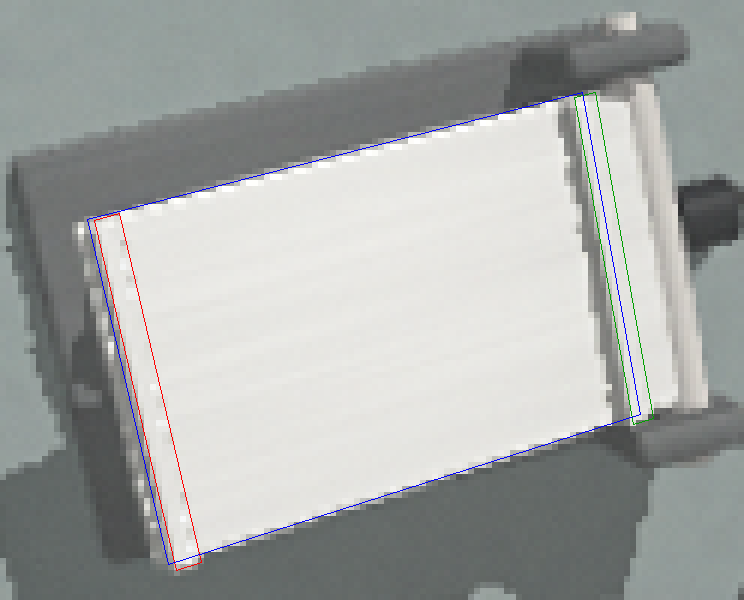

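>>> jog_arm --moves '[{"dx":-22,"dy":30,"dz":-35,"ax":0,"ay":0,"az":-3,"fingers":93},{"dx":-22,"dy":30,"dz":-35,"ax":0,"ay":0,"az":-3.3,"fingers":93},{"dx":-22.6,"dy":28.8,"dz":-45,"ax":0,"ay":0,"az":0,"fingers":93},{"dx":0,"dy":0,"dz":-55,"ax":0,"ay":0,"az":0,"fingers":93},{"dx":0,"dy":0,"dz":-55,"ax":0,"ay":0,"az":0,"fingers":93},{"dx":0,"dy":0,"dz":0,"ax":0,"ay":0,"az":0,"fingers":93},{"dx":0,"dy":0,"dz":0,"ax":0,"ay":0,"az":0,"fingers":93}]'

```text
time: 14.05
eef_pos: [0.4568, -0.0061, 0.1012]
orientation: [0.445, -0.549, 0.549, -0.446]
force: [-0.2, 0.1, 0.7]
width: 0.0931
```

```bash
python3 pl.py
```

```text
14.1 [ 0.4573 -0.006   0.1018] jaw yaw -11.8
0.87 [308.9, 325.0, 63.5, 17.5] [ 446.3 -140.9   63.5   21.7  -14.1]
0.57 [280.6, 136.5, 78.6, 126.0] [455.4  -3.7 109.   63.6  78.8]
```

>>> jog_arm --moves '[{"dx":-1.7,"dy":2,"dz":-40,"ax":0,"ay":0,"az":0.5,"fingers":93},{"dx":0,"dy":0,"dz":-30,"ax":0,"ay":0,"az":0,"fingers":93},{"dx":0,"dy":0,"dz":-10,"ax":0,"ay":0,"az":0,"fingers":93},{"dx":0,"dy":0,"dz":0,"ax":0,"ay":0,"az":0,"fingers":93},{"dx":0,"dy":0,"dz":0,"ax":0,"ay":0,"az":0,"fingers":93}]' --newtons 40

```text
time: 14.78
eef_pos: [0.4555, -0.004, 0.0216]
orientation: [0.448, -0.546, 0.547, -0.449]
force: [-0.4, -0.0, 0.1]
width: 0.093
```

>>> jog_arm --moves '[{"dx":0,"dy":0,"dz":-8,"ax":0,"ay":0,"az":0,"fingers":93},{"dx":0,"dy":0,"dz":0,"ax":0,"ay":0,"az":0,"fingers":93},{"dx":0,"dy":0,"dz":0,"ax":0,"ay":0,"az":0,"fingers":55},{"dx":0,"dy":0,"dz":0,"ax":0,"ay":0,"az":0,"fingers":55},{"dx":0,"dy":0,"dz":0,"ax":0,"ay":0,"az":0,"fingers":55},{"dx":0,"dy":0,"dz":0,"ax":0,"ay":0,"az":0,"fingers":55}]' --newtons 40

```text
time: 15.52
eef_pos: [0.4557, -0.004, 0.0145]
orientation: [-0.449, 0.547, -0.546, 0.448]
force: [0.2, 0.5, 3.1]
width: 0.0633
```

```bash
python3 go.py .6405 -.0925 .160 .0538
```

```text
t 15.525 pos [ 0.4557 -0.004   0.0145] F [0.2 0.5 3.1] w 0.0633
need mm [193.8 -87.1  96.5] rotvec deg [  8.31   7.81 110.16]
```

>>> jog_arm --moves '[{"dx":0,"dy":0,"dz":50,"ax":0,"ay":0,"az":0,"fingers":55},{"dx":0,"dy":0,"dz":60,"ax":0,"ay":0,"az":0,"fingers":55},{"dx":17.6,"dy":-7.9,"dz":10,"ax":0,"ay":0,"az":10,"fingers":55},{"dx":17.6,"dy":-7.9,"dz":0,"ax":0,"ay":0,"az":10,"fingers":55},{"dx":17.6,"dy":-7.9,"dz":0,"ax":0,"ay":0,"az":10,"fingers":55},{"dx":17.6,"dy":-7.9,"dz":0,"ax":0,"ay":0,"az":10,"fingers":55},{"dx":17.6,"dy":-7.9,"dz":0,"ax":0,"ay":0,"az":10,"fingers":55},{"dx":17.6,"dy":-7.9,"dz":0,"ax":0,"ay":0,"az":10,"fingers":55}]'

```text
time: 16.52
eef_pos: [0.5612, -0.0517, 0.1341]
orientation: [0.663, -0.248, 0.247, -0.661]
force: [-0.1, -0.2, -1.5]
width: 0.0635
```

>>> jog_arm --moves '[{"dx":17.6,"dy":-7.9,"dz":0,"ax":0,"ay":0,"az":10,"fingers":55},{"dx":17.6,"dy":-7.9,"dz":0,"ax":0,"ay":0,"az":10,"fingers":55},{"dx":17.6,"dy":-7.9,"dz":0,"ax":0,"ay":0,"az":10,"fingers":55},{"dx":17.6,"dy":-7.9,"dz":0,"ax":0,"ay":0,"az":10,"fingers":55},{"dx":17.6,"dy":-7.9,"dz":0,"ax":0,"ay":0,"az":10.2,"fingers":55},{"dx":0,"dy":0,"dz":0,"ax":-1.55,"ay":9.62,"az":0,"fingers":55},{"dx":0,"dy":0,"dz":0,"ax":0,"ay":0,"az":0,"fingers":55},{"dx":0,"dy":0,"dz":0,"ax":0,"ay":0,"az":0,"fingers":55}]'

```text
time: 17.52
eef_pos: [0.6486, -0.0908, 0.1336]
orientation: [0.708, -0.005, -0.114, -0.697]
force: [-0.6, 0.3, -1.7]
width: 0.0633
```

```bash
python3 go.py .6405 -.0925 .160 .0538; python3 v.py wrist w12;  python3 - <<'E'
from h import *
c=np.load("pics/w12.npy",allow_pickle=True).item()
overlay(c,[.6405,-.0925,.160],crop=(230,100,420,260),s=4,out="ov12")
E
```

```text
t 17.525 pos [ 0.6486 -0.0908  0.1336] F [-0.6  0.3 -1.7] w 0.0633
need mm [  0.9  -0.3 -22.6] rotvec deg [0.17 0.09 0.24]
17.575 [ 0.6483 -0.091   0.134 ] [[0.974, -0.166, -0.155], [0.152, -0.029, 0.988], [-0.168, -0.986, -0.003]] [-0.7  0.6 -0.9] 0.0635
```

View pics/ov12.png

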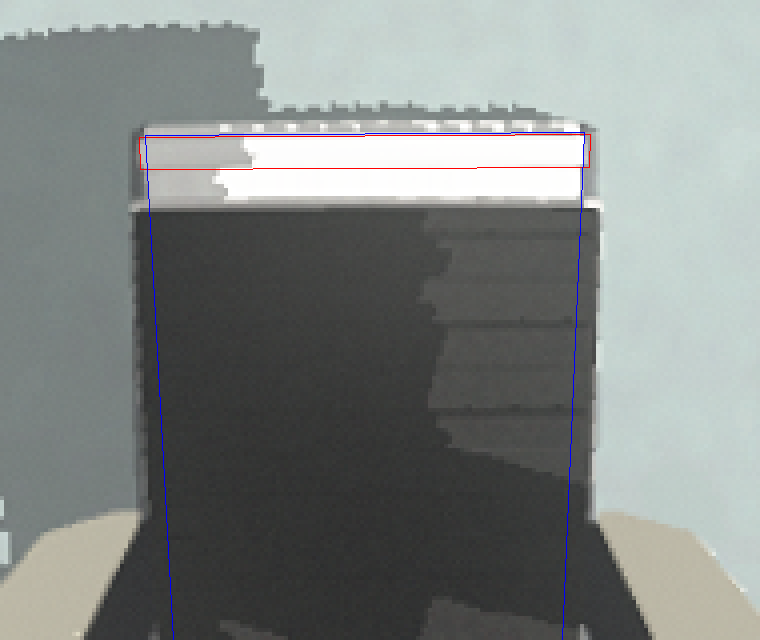

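```bash
python3 go.py .6405 -.0925 .160 .024
```

```text
t 17.575 pos [ 0.6483 -0.091   0.134 ] F [-0.7  0.6 -0.9] w 0.0635
need mm [ -3.8  -0.9 -52.4] rotvec deg [0.18 0.09 0.25]
```

>>> jog_arm --moves '[{"dx":-3,"dy":-0.9,"dz":-30,"ax":0.18,"ay":0.09,"az":0.25,"fingers":55},{"dx":-2,"dy":0,"dz":-22.4,"ax":0,"ay":0,"az":0,"fingers":55},{"dx":0,"dy":0,"dz":0,"ax":0,"ay":0,"az":0,"fingers":55},{"dx":0,"dy":0,"dz":0,"ax":0,"ay":0,"az":0,"fingers":55}]'

```text
time: 18.08
eef_pos: [0.6444, -0.0919, 0.0831]
orientation: [0.707, -0.003, -0.116, -0.697]
force: [0.9, 0.4, -0.6]
width: 0.0636
```

```bash
python3 go.py .6405 -.0925 .160 .0140; python3 v.py wrist w13;  python3 - <<'E'
from h import *
c=np.load("pics/w13.npy",allow_pickle=True).item()
overlay(c,[.6405,-.0925,.160],crop=(230,100,420,260),s=4,out="ov13")
E
```

```text
t 18.075 pos [ 0.6444 -0.0919  0.0831] F [ 0.9  0.4 -0.6] w 0.0636
need mm [ -1.5  -0.3 -11.3] rotvec deg [ 0.01  0.02 -0.  ]
18.125 [ 0.6447 -0.0918  0.0833] [[0.973, -0.166, -0.159], [0.157, -0.027, 0.987], [-0.168, -0.986, -0.0]] [ 0.6 -0.2 -0.6] 0.0635
```

View pics/ov13.png

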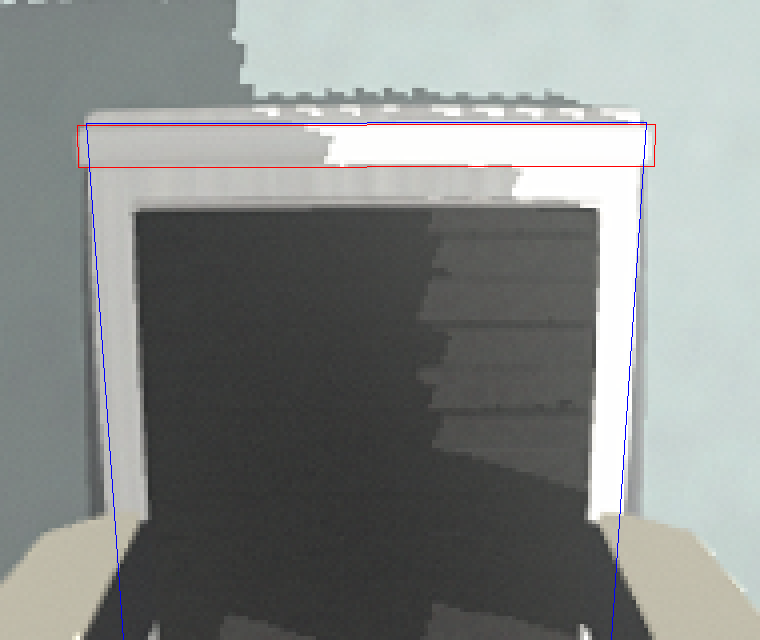

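```bash
python3 edge.py w13 .6405 -.0925 .160 322 130.2 151.6 .0107
```

```text
130.2 [-64.61   0.51   6.  ]
151.6 [-53.05   0.5   10.7 ]
```

```bash
python3 go.py .6405 -.0925 .160 .0138 .17 -.002
```

```text
t 18.125 pos [ 0.6447 -0.0918  0.0833] F [ 0.6 -0.2 -0.6] w 0.0635
need mm [ -3.8  -0.6 -11.3] rotvec deg [ 0.01  0.05 -0.  ]
```

>>> jog_arm --moves '[{"dx":-2.5,"dy":-0.6,"dz":-6,"ax":0,"ay":0,"az":0,"fingers":55},{"dx":-1.3,"dy":0,"dz":-5.3,"ax":0,"ay":0,"az":0,"fingers":55},{"dx":0,"dy":0,"dz":0,"ax":0,"ay":0,"az":0,"fingers":55},{"dx":0,"dy":0,"dz":0,"ax":0,"ay":0,"az":0,"fingers":55}]'

```text
time: 18.62
eef_pos: [0.6406, -0.0925, 0.0718]
orientation: [0.707, -0.004, -0.116, -0.697]
force: [-2.1, 0.1, 9.8]
width: 0.0631
```

```bash
python3 go.py .6405 -.0925 .160 .0138 .17 -.002
```

```text
t 18.625 pos [ 0.6406 -0.0925  0.0718] F [-2.1  0.1  9.8] w 0.0631
need mm [0.2 0.1 0.1] rotvec deg [ 0.03 -0.02 -0.02]
```

Contact at 9.8 N. Release, retreat, look.

>>> jog_arm --moves '[{"dx":0,"dy":0,"dz":0,"ax":0,"ay":0,"az":0,"fingers":93},{"dx":0,"dy":0,"dz":0,"ax":0,"ay":0,"az":0,"fingers":93},{"dx":0,"dy":0,"dz":0,"ax":0,"ay":0,"az":0,"fingers":93},{"dx":4,"dy":0.6,"dz":24,"ax":0,"ay":0,"az":0,"fingers":93},{"dx":6,"dy":1,"dz":36,"ax":0,"ay":0,"az":0,"fingers":93},{"dx":40,"dy":6,"dz":0,"ax":1.55,"ay":-9.62,"az":0,"fingers":93},{"dx":30,"dy":5,"dz":20,"ax":0,"ay":0,"az":0,"fingers":0},{"dx":0,"dy":0,"dz":0,"ax":0,"ay":0,"az":0,"fingers":0}]' --newtons 20

```text
time: 19.62
eef_pos: [0.7225, -0.079, 0.1521]
orientation: [-0.705, -0.058, 0.056, 0.705]
force: [-0.9, 0.6, -0.4]
width: 0.0775
```

```bash
python3 v.py wrist w14
```

```text
19.675 [ 0.7207 -0.0794  0.1508] [[0.987, -0.001, -0.16], [0.16, 0.0, 0.987], [-0.001, -1.0, 0.0]] [-1.7  0.1  0.1] 0.0734
```

View pics/w14.png

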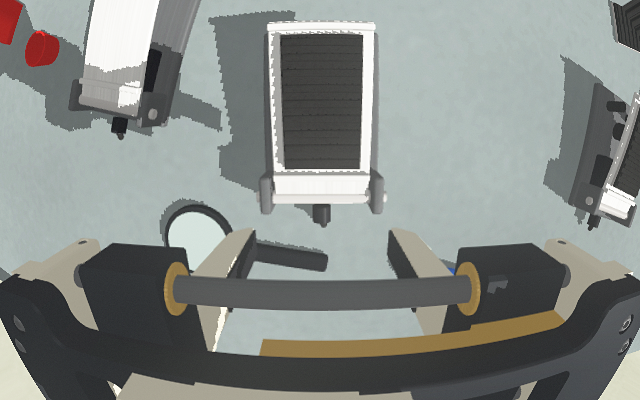

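>>> jog_arm --moves '[{"dx":-41,"dy":-7,"dz":0,"ax":0,"ay":0,"az":0,"fingers":0},{"dx":-41,"dy":-7,"dz":0,"ax":0,"ay":0,"az":0,"fingers":0},{"dx":-40,"dy":-6,"dz":-10,"ax":0,"ay":0,"az":0,"fingers":0},{"dx":0,"dy":0,"dz":-38,"ax":0,"ay":0,"az":0,"fingers":0},{"dx":0,"dy":0,"dz":0,"ax":0,"ay":0,"az":0,"fingers":0},{"dx":0,"dy":0,"dz":0,"ax":0,"ay":0,"az":0,"fingers":0},{"dx":0,"dy":0,"dz":0,"ax":0,"ay":0,"az":0,"fingers":0}]'

```text
time: 20.55
eef_pos: [0.5991, -0.0996, 0.1036]
orientation: [0.705, 0.057, -0.057, -0.705]
force: [0.1, 0.5, 0.4]
width: 0.0038
```

>>> jog_arm --moves '[{"dx":-0.5,"dy":0,"dz":-12,"ax":0,"ay":0,"az":0,"fingers":0},{"dx":-0.5,"dy":0,"dz":-7,"ax":0,"ay":0,"az":0,"fingers":0},{"dx":-1.5,"dy":-0.2,"dz":-7,"ax":0,"ay":0,"az":0,"fingers":0},{"dx":-1.5,"dy":-0.2,"dz":-7,"ax":0,"ay":0,"az":0,"fingers":0},{"dx":-0.5,"dy":0,"dz":-5,"ax":0,"ay":0,"az":0,"fingers":0},{"dx":0,"dy":0,"dz":-2,"ax":0,"ay":0,"az":0,"fingers":0},{"dx":0,"dy":0,"dz":0,"ax":0,"ay":0,"az":0,"fingers":0},{"dx":0,"dy":0,"dz":0,"ax":0,"ay":0,"az":0,"fingers":0}]'

```text
time: 21.55
eef_pos: [0.5939, -0.1005, 0.0648]
orientation: [0.705, 0.056, -0.057, -0.705]
force: [-7.5, -0.2, 30.5]
width: 0.0003
```

>>> jog_arm --moves '[{"dx":0.5,"dy":0,"dz":1,"ax":0,"ay":0,"az":0,"fingers":0},{"dx":0,"dy":0,"dz":0,"ax":0,"ay":0,"az":0,"fingers":0},{"dx":0,"dy":0,"dz":0,"ax":0,"ay":0,"az":0,"fingers":0},{"dx":1.5,"dy":0.2,"dz":8,"ax":0,"ay":0,"az":0,"fingers":0},{"dx":1.5,"dy":0.2,"dz":8,"ax":0,"ay":0,"az":0,"fingers":0},{"dx":1,"dy":0,"dz":8,"ax":0,"ay":0,"az":0,"fingers":0},{"dx":0,"dy":0,"dz":20,"ax":0,"ay":0,"az":0,"fingers":0},{"dx":0,"dy":0,"dz":60,"ax":0,"ay":0,"az":0,"fingers":0}]'

```text
time: 22.55
eef_pos: [0.5966, -0.0994, 0.1657]
orientation: [-0.704, -0.054, 0.059, 0.705]
force: [0.7, -0.6, 0.2]
width: 0.0007
```

>>> jog_arm --moves '[{"dx":-9,"dy":-20,"dz":40,"ax":0,"ay":0,"az":-10.2,"fingers":93},{"dx":-9,"dy":-20,"dz":40,"ax":0,"ay":0,"az":-10.2,"fingers":93},{"dx":-9,"dy":-20,"dz":40,"ax":0,"ay":0,"az":-10.2,"fingers":93},{"dx":-9,"dy":-20,"dz":40,"ax":0,"ay":0,"az":-10.2,"fingers":93},{"dx":-9,"dy":-20,"dz":0,"ax":0,"ay":0,"az":-10.2,"fingers":93},{"dx":-9,"dy":-20,"dz":0,"ax":0,"ay":0,"az":-10.2,"fingers":93},{"dx":-9,"dy":-20,"dz":0,"ax":0,"ay":0,"az":-10.2,"fingers":93},{"dx":-9,"dy":-20,"dz":0,"ax":0,"ay":0,"az":-10.2,"fingers":93}]'

```text
time: 23.55
eef_pos: [0.5259, -0.2602, 0.3272]
orientation: [-0.569, 0.42, -0.419, 0.57]
force: [-0.1, 0.4, -0.2]
width: 0.0758
```

>>> jog_arm --moves '[{"dx":-9,"dy":-20,"dz":0,"ax":0,"ay":0,"az":-10.2,"fingers":93},{"dx":-9,"dy":-10,"dz":0,"ax":0,"ay":0,"az":-10.2,"fingers":93},{"dx":0,"dy":0,"dz":0,"ax":0,"ay":0,"az":-8,"fingers":93},{"dx":0,"dy":0,"dz":0,"ax":0,"ay":0,"az":0,"fingers":93},{"dx":0,"dy":0,"dz":0,"ax":0,"ay":0,"az":0,"fingers":93}]'

```text
time: 24.18
eef_pos: [0.5085, -0.2893, 0.3274]
orientation: [-0.451, 0.544, -0.544, 0.452]
force: [0.4, -1.1, 0.0]
width: 0.0932
```

```bash
python3 v.py wrist w15; python3 v.py top t15; python3 pl.py
python3 - <<'E'
from h import *
c=np.load("pics/t15.npy",allow_pickle=True).item()
trace("plate_1","top")
for d in trace("plate_1","top"): print(round(d["p"],2),d["rect"],np.round(rect_of(c,d["mask"],.01),1))
cv2.imwrite("pics/t15c.png",cv2.resize(c["image"][100:260,170:490],None,fx=2.4,fy=2.4,interpolation=cv2.INTER_CUBIC))
E
```

```text
24.225 [ 0.5085 -0.2894  0.3275] [[-0.185, 0.0, 0.983], [-0.983, 0.001, -0.185], [-0.001, -1.0, -0.0]] [ 0.7 -0.4  0.1] 0.0929
24.275 [ 0.5085 -0.2895  0.3275] [[-0.185, 0.0, 0.983], [-0.983, 0.001, -0.185], [-0.001, -1.0, -0.0]] [ 0.2 -0.5 -0.9] 0.0931
24.325 [ 0.5084 -0.2896  0.3276] jaw yaw -10.71
0.96 [233.4, 169.5, 40.2, 65.1] [ 386.4 -330.4  109.5   66.    78.1]
0.78 [345.9, 0.2, 82.2, 44.7] [653.3 -76.7 120.6  75.6   7.5]
0.66 [241.8, 77.4, 44.6, 71.2] [ 436.7 -194.2  111.6   67.2   78.2]
0.63 [463.6, 6.8, 40.6, 104.6] [ 810.7 -156.9  182.    86.4   76.2]
0.93 [318.8, 149.7, 19.2, 28.8] [645.4 -93.4 108.2  66.3   8.7]
0.87 [339.2, 208.2, 29.9, 21.4] [ 434.6 -196.7  114.4   73.8   76.6]
0.79 [201.0, 213.1, 29.0, 20.5] [394.9 349.8 109.7  64.4 -79.1]
0.67 [220.1, 158.8, 18.6, 31.1] [601.5 312.8 116.5  69.9  -6.5]
```

View pics/w15.png

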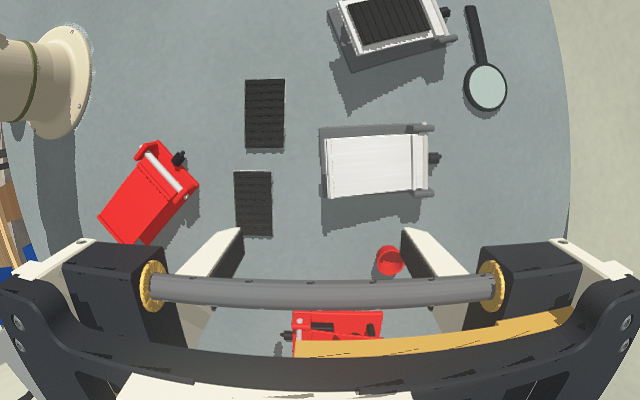

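View pics/t15c.png

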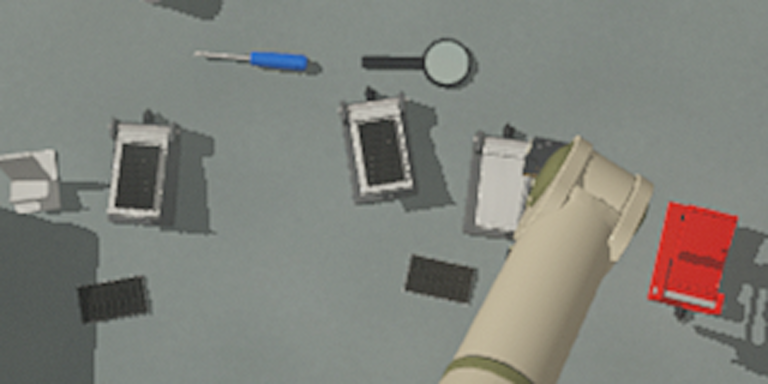

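The wrist picture shows three possible switches. The grey one at (372,165) has sheet-aluminium colour and its toe towards the robot, so it's the third switch. The ones at (150,195) and (338,330) are red look-alikes and stay alone. Here's the enlarged crop to confirm and fit.

Run:
```python
from h import *
c=np.load("pics/w15.npy",allow_pickle=True).item()
cv2.imwrite("pics/w15d.png",cv2.resize(c["image"][115:215,312:444],None,fx=6,fy=6,interpolation=cv2.INTER_NEAREST))
```

```text
(no output)
```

View pics/w15d.png

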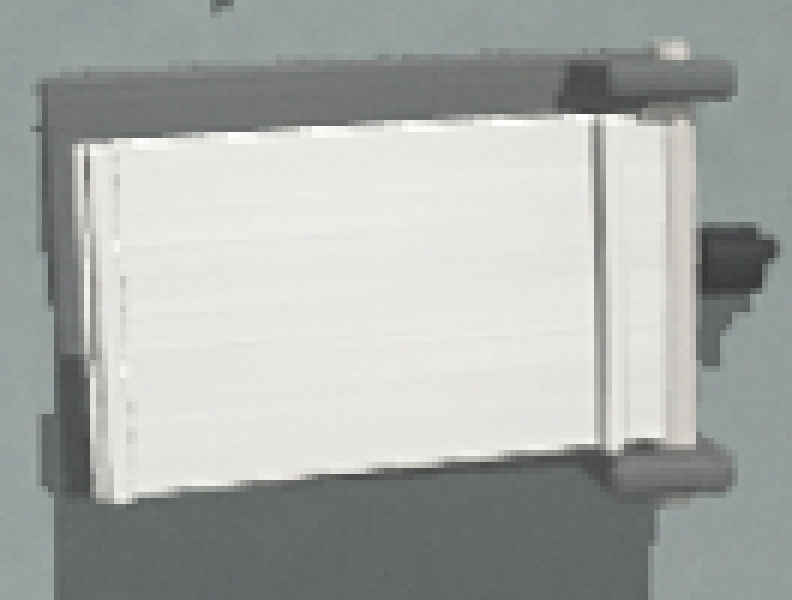

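Run:
```python
from sw import *
c,p=go("w15",[(92,145),(112,500),(605,113),(614,453)],312,115,6,6,[.59,-.29,-.1])
overlay(c,p,crop=(312,115,444,215),s=6,out="ov15")
```

```text
[ 0.5802 -0.2951 -0.1218] [[-0.1, -0.5], [0.3, 0.7], [0.4, 0.1], [-0.6, -0.3]]
```

View pics/ov15.png

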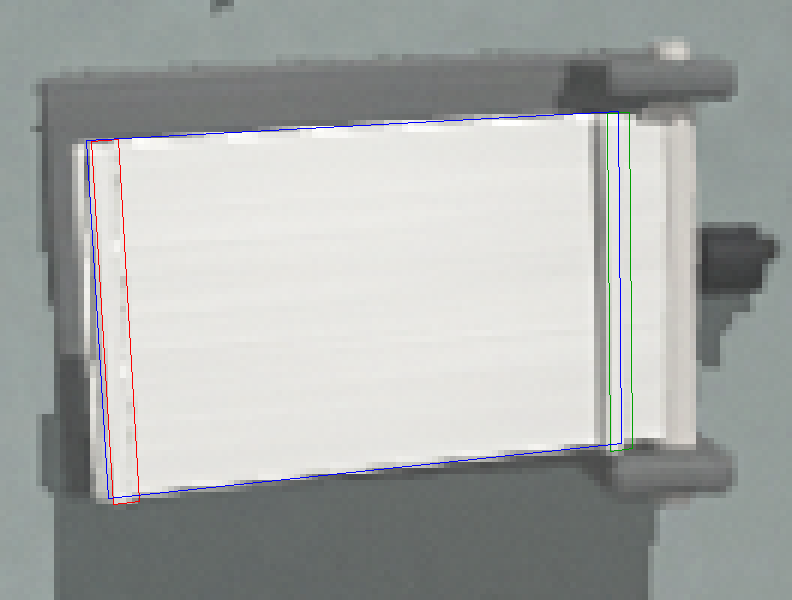

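>>> jog_arm --moves '[{"dx":-24,"dy":32,"dz":-35,"ax":0,"ay":0,"az":-1,"fingers":93},{"dx":-24,"dy":32,"dz":-35,"ax":0,"ay":0,"az":0,"fingers":93},{"dx":-24,"dy":31,"dz":-45,"ax":0,"ay":0,"az":0,"fingers":93},{"dx":0,"dy":0,"dz":-55,"ax":0,"ay":0,"az":0,"fingers":93},{"dx":0,"dy":0,"dz":-57,"ax":0,"ay":0,"az":0,"fingers":93},{"dx":0,"dy":0,"dz":0,"ax":0,"ay":0,"az":0,"fingers":93},{"dx":0,"dy":0,"dz":0,"ax":0,"ay":0,"az":0,"fingers":93}]'

```text
time: 25.35
eef_pos: [0.4368, -0.1952, 0.102]
orientation: [-0.445, 0.549, -0.549, 0.446]
force: [0.1, 0.3, 0.3]
width: 0.0928
```

```bash
python3 pl.py
```

```text
25.4 [ 0.4373 -0.1953  0.1026] jaw yaw -11.84
0.85 [269.0, 313.9, 61.0, 46.0] [ 387.7 -324.8   63.1   62.4   79.1]
0.82 [281.4, 137.4, 80.2, 122.5] [ 435.3 -192.3  107.    63.2   78.1]
0.61 [494.7, 4.4, 101.3, 94.4] [688.9 -83.7 122.1  84.5   9.8]
```

>>> jog_arm --moves '[{"dx":-1.8,"dy":2,"dz":-40,"ax":0,"ay":0,"az":0,"fingers":93},{"dx":0,"dy":0,"dz":-30,"ax":0,"ay":0,"az":0,"fingers":93},{"dx":0,"dy":0,"dz":-10,"ax":0,"ay":0,"az":0,"fingers":93},{"dx":0,"dy":0,"dz":0,"ax":0,"ay":0,"az":0,"fingers":93},{"dx":0,"dy":0,"dz":0,"ax":0,"ay":0,"az":0,"fingers":93}]' --newtons 40

```text
time: 26.08
eef_pos: [0.4352, -0.193, 0.022]
orientation: [0.445, -0.548, 0.549, -0.447]
force: [-0.3, -0.0, 0.2]
width: 0.0929
```

>>> jog_arm --moves '[{"dx":0,"dy":0,"dz":-8.5,"ax":0,"ay":0,"az":0,"fingers":93},{"dx":0,"dy":0,"dz":0,"ax":0,"ay":0,"az":0,"fingers":93},{"dx":0,"dy":0,"dz":0,"ax":0,"ay":0,"az":0,"fingers":55},{"dx":0,"dy":0,"dz":0,"ax":0,"ay":0,"az":0,"fingers":55},{"dx":0,"dy":0,"dz":0,"ax":0,"ay":0,"az":0,"fingers":55},{"dx":0,"dy":0,"dz":0,"ax":0,"ay":0,"az":0,"fingers":55}]' --newtons 40

```text
time: 26.82
eef_pos: [0.4347, -0.1928, 0.0123]
orientation: [-0.445, 0.549, -0.549, 0.446]
force: [0.2, 1.1, 0.6]
width: 0.0636
```

```bash
python3 go.py .5798 -.2953 -.119 .0538
```

```text
t 26.825 pos [ 0.4347 -0.1928  0.0123] F [0.2 1.1 0.6] w 0.0636
need mm [ 154.2 -103.6   98.8] rotvec deg [ 8.82  6.36 94.75]
```

>>> jog_arm --moves '[{"dx":0,"dy":0,"dz":50,"ax":0,"ay":0,"az":0,"fingers":55},{"dx":0,"dy":0,"dz":60,"ax":0,"ay":0,"az":0,"fingers":55},{"dx":15.4,"dy":-10.4,"dz":12,"ax":0,"ay":0,"az":9.5,"fingers":55},{"dx":15.4,"dy":-10.4,"dz":0,"ax":0,"ay":0,"az":9.5,"fingers":55},{"dx":15.4,"dy":-10.4,"dz":0,"ax":0,"ay":0,"az":9.5,"fingers":55},{"dx":15.4,"dy":-10.4,"dz":0,"ax":0,"ay":0,"az":9.5,"fingers":55},{"dx":15.4,"dy":-10.4,"dz":0,"ax":0,"ay":0,"az":9.5,"fingers":55},{"dx":15.4,"dy":-10.4,"dz":0,"ax":0,"ay":0,"az":9.5,"fingers":55}]'

```text
time: 27.82
eef_pos: [0.527, -0.2553, 0.134]
orientation: [-0.654, 0.268, -0.267, 0.655]
force: [-0.1, -0.9, -1.0]
width: 0.0635
```

>>> jog_arm --moves '[{"dx":15.4,"dy":-10.4,"dz":0,"ax":0,"ay":0,"az":9.5,"fingers":55},{"dx":15.4,"dy":-10.4,"dz":0,"ax":0,"ay":0,"az":9.5,"fingers":55},{"dx":15.4,"dy":-10.4,"dz":0,"ax":0,"ay":0,"az":9.5,"fingers":55},{"dx":15.4,"dy":-10.4,"dz":0,"ax":0,"ay":0,"az":9.6,"fingers":55},{"dx":0,"dy":0,"dz":0,"ax":1.16,"ay":9.67,"az":0,"fingers":55},{"dx":0,"dy":0,"dz":0,"ax":0,"ay":0,"az":0,"fingers":55},{"dx":0,"dy":0,"dz":0,"ax":0,"ay":0,"az":0,"fingers":55}]'

```text
time: 28.7
eef_pos: [0.588, -0.2964, 0.1335]
orientation: [-0.7, 0.101, 0.019, 0.707]
force: [-0.7, 0.5, -1.6]
width: 0.0634
```

```bash
python3 go.py .5798 -.2953 -.119 .0228; python3 v.py wrist w16;  python3 - <<'E'
from h import *
c=np.load("pics/w16.npy",allow_pickle=True).item()
overlay(c,[.5798,-.2953,-.119],crop=(230,100,420,260),s=4,out="ov16")
E
```

```text
t 28.7 pos [ 0.588  -0.2964  0.1335] F [-0.7  0.5 -1.6] w 0.0634
need mm [ -4.4   0.7 -53. ] rotvec deg [-0.03  0.02 -0.11]
28.75 [ 0.5877 -0.2966  0.1339] [[0.979, -0.168, 0.117], [-0.115, 0.02, 0.993], [-0.169, -0.986, 0.0]] [-0.7  0.2 -1.3] 0.0634
```

View pics/ov16.png

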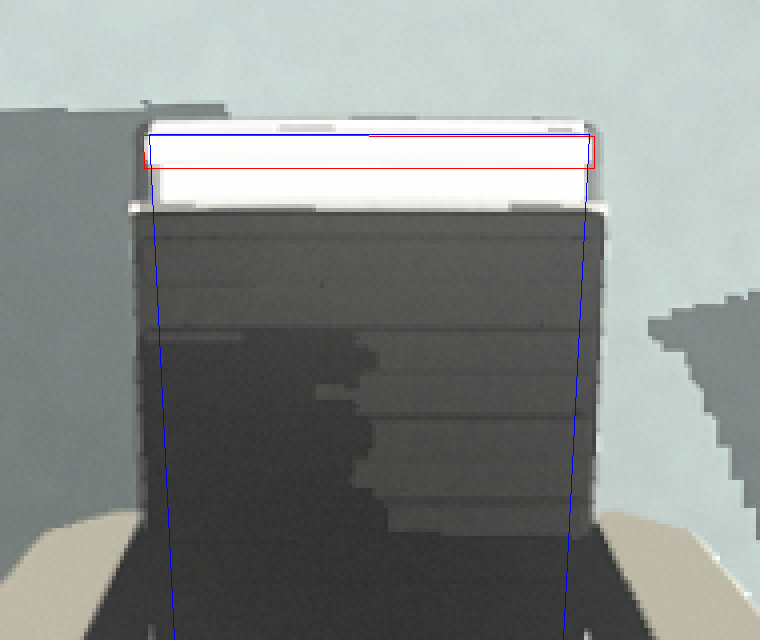

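Good. Lower to 10 mm above with a −2 mm shift.

>>> jog_arm --moves '[{"dx":-4,"dy":0.5,"dz":-30,"ax":0,"ay":0,"az":-0.1,"fingers":55},{"dx":-2.2,"dy":0.4,"dz":-22.5,"ax":0,"ay":0,"az":0,"fingers":55},{"dx":0,"dy":0,"dz":0,"ax":0,"ay":0,"az":0,"fingers":55},{"dx":0,"dy":0,"dz":0,"ax":0,"ay":0,"az":0,"fingers":55}]'

```text
time: 29.25
eef_pos: [0.5825, -0.296, 0.0828]
orientation: [-0.7, 0.102, 0.018, 0.707]
force: [-0.5, 0.8, 0.3]
width: 0.0634
```

```bash
python3 go.py .5798 -.2953 -.119 .0125; python3 v.py wrist w17;  python3 - <<'E'
from h import *
c=np.load("pics/w17.npy",allow_pickle=True).item()
overlay(c,[.5798,-.2953,-.119],crop=(230,100,420,260),s=4,out="ov17")
E
```

```text
t 29.25 pos [ 0.5825 -0.296   0.0828] F [-0.5  0.8  0.3] w 0.0634
need mm [ -0.6   0.5 -12.5] rotvec deg [-0.01  0.02  0.02]
29.3 [ 0.5828 -0.2961  0.083 ] [[0.979, -0.167, 0.119], [-0.117, 0.02, 0.993], [-0.168, -0.986, 0.0]] [-0.  -0.1 -1.7] 0.063
```

View pics/ov17.png

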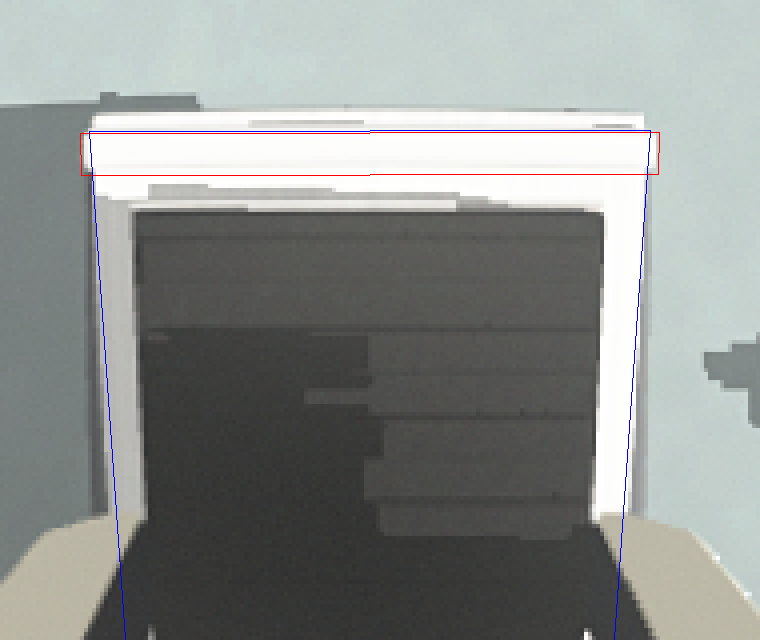

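```bash
python3 edge.py w17 .5798 -.2953 -.119 322 131.5 152.0 .0107;  python3 go.py .5798 -.2953 -.119 .0124 .17 0
```

```text
131.5 [-6.506e+01 -2.000e-02  6.000e+00]
152.0 [-5.404e+01 -3.000e-02  1.070e+01]
t 29.3 pos [ 0.5828 -0.2961  0.083 ] F [-0.  -0.1 -1.7] w 0.063
need mm [ -0.9   0.6 -12.8] rotvec deg [0.   0.05 0.01]
```

>>> jog_arm --moves '[{"dx":-2,"dy":0.6,"dz":-7,"ax":0,"ay":0,"az":0,"fingers":55},{"dx":-1,"dy":0.3,"dz":-5.4,"ax":0,"ay":0,"az":0,"fingers":55},{"dx":0,"dy":0,"dz":0,"ax":0,"ay":0,"az":0,"fingers":55},{"dx":0,"dy":0,"dz":0,"ax":0,"ay":0,"az":0,"fingers":55}]'

```text
time: 29.8
eef_pos: [0.5795, -0.295, 0.0702]
orientation: [-0.7, 0.102, 0.018, 0.707]
force: [-0.9, 1.0, 9.5]
width: 0.0637
```

```bash
python3 go.py .5798 -.2953 -.119 .0124 .17 -.0022
```

```text
t 29.8 pos [ 0.5795 -0.295   0.0702] F [-0.9  1.   9.5] w 0.0637
need mm [ 0.2 -0.3  0.4] rotvec deg [-0.01 -0.04  0.01]
```

>>> jog_arm --moves '[{"dx":0,"dy":0,"dz":0,"ax":0,"ay":0,"az":0,"fingers":93},{"dx":0,"dy":0,"dz":0,"ax":0,"ay":0,"az":0,"fingers":93},{"dx":0,"dy":0,"dz":0,"ax":0,"ay":0,"az":0,"fingers":93},{"dx":4,"dy":-0.5,"dz":24,"ax":0,"ay":0,"az":0,"fingers":93},{"dx":6,"dy":-0.7,"dz":36,"ax":0,"ay":0,"az":0,"fingers":93},{"dx":40,"dy":-5,"dz":0,"ax":-1.16,"ay":-9.67,"az":0,"fingers":93},{"dx":30,"dy":-4,"dz":20,"ax":0,"ay":0,"az":0,"fingers":0},{"dx":0,"dy":0,"dz":0,"ax":0,"ay":0,"az":0,"fingers":0}]' --newtons 20

```text
time: 30.8
eef_pos: [0.6611, -0.3058, 0.1503]
orientation: [0.706, -0.041, 0.043, -0.706]
force: [-0.6, 0.5, -0.5]
width: 0.0774
```

```bash
python3 v.py wrist w18
```

```text
30.85 [ 0.6593 -0.3056  0.1491] [[0.993, -0.001, 0.119], [-0.119, -0.0, 0.993], [-0.001, -1.0, -0.0]] [-0.9 -0.4 -0.3] 0.0736
```

View pics/w18.png

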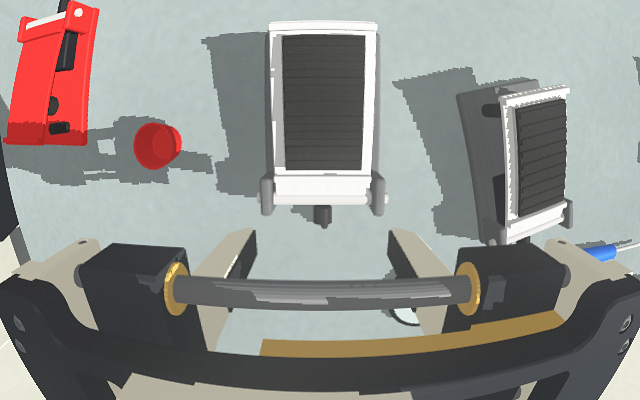

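>>> jog_arm --moves '[{"dx":-41,"dy":5,"dz":0,"ax":0,"ay":0,"az":0,"fingers":0},{"dx":-41,"dy":5,"dz":0,"ax":0,"ay":0,"az":0,"fingers":0},{"dx":-39,"dy":5,"dz":-10,"ax":0,"ay":0,"az":0,"fingers":0},{"dx":0,"dy":0,"dz":-36,"ax":0,"ay":0,"az":0,"fingers":0},{"dx":0,"dy":0,"dz":0,"ax":0,"ay":0,"az":0,"fingers":0},{"dx":0,"dy":0,"dz":0,"ax":0,"ay":0,"az":0,"fingers":0},{"dx":0,"dy":0,"dz":0,"ax":0,"ay":0,"az":0,"fingers":0}]'

```text
time: 31.72
eef_pos: [0.539, -0.2903, 0.1041]
orientation: [-0.706, 0.042, -0.042, 0.706]
force: [0.0, 0.0, 0.1]
width: 0.0038
```

>>> jog_arm --moves '[{"dx":-1,"dy":0,"dz":-12,"ax":0,"ay":0,"az":0,"fingers":0},{"dx":-0.7,"dy":0,"dz":-7,"ax":0,"ay":0,"az":0,"fingers":0},{"dx":-1.4,"dy":0.2,"dz":-7,"ax":0,"ay":0,"az":0,"fingers":0},{"dx":-1.3,"dy":0.2,"dz":-7,"ax":0,"ay":0,"az":0,"fingers":0},{"dx":-0.5,"dy":0,"dz":-5,"ax":0,"ay":0,"az":0,"fingers":0},{"dx":0,"dy":0,"dz":-2,"ax":0,"ay":0,"az":0,"fingers":0},{"dx":0,"dy":0,"dz":0,"ax":0,"ay":0,"az":0,"fingers":0},{"dx":0,"dy":0,"dz":0,"ax":0,"ay":0,"az":0,"fingers":0}]'

```text
time: 32.72
eef_pos: [0.533, -0.2898, 0.065]
orientation: [0.706, -0.043, 0.042, -0.706]
force: [-6.0, 1.8, 24.8]
width: 0.0004
```

Firmly at the stop (24.8 N, z as predicted). Hold briefly, release, and move clear to check.

>>> jog_arm --moves '[{"dx":0.4,"dy":0,"dz":0.5,"ax":0,"ay":0,"az":0,"fingers":0},{"dx":0,"dy":0,"dz":0,"ax":0,"ay":0,"az":0,"fingers":0},{"dx":0,"dy":0,"dz":0,"ax":0,"ay":0,"az":0,"fingers":0},{"dx":1.5,"dy":-0.2,"dz":8,"ax":0,"ay":0,"az":0,"fingers":0},{"dx":1.5,"dy":-0.2,"dz":8,"ax":0,"ay":0,"az":0,"fingers":0},{"dx":1,"dy":0,"dz":8,"ax":0,"ay":0,"az":0,"fingers":0},{"dx":0,"dy":0,"dz":30,"ax":0,"ay":0,"az":0,"fingers":0},{"dx":0,"dy":0,"dz":60,"ax":0,"ay":0,"az":0,"fingers":0}]'

```text
time: 33.72
eef_pos: [0.5366, -0.2895, 0.1764]
orientation: [-0.705, 0.044, -0.04, 0.707]
force: [-0.3, 0.1, -0.5]
width: 0.0005
```

>>> jog_arm --moves '[{"dx":55,"dy":25,"dz":30,"ax":0,"ay":0,"az":0,"fingers":0},{"dx":55,"dy":25,"dz":30,"ax":0,"ay":0,"az":0,"fingers":0},{"dx":40,"dy":30,"dz":30,"ax":0,"ay":0,"az":0,"fingers":0},{"dx":0,"dy":0,"dz":30,"ax":0,"ay":0,"az":0,"fingers":0},{"dx":0,"dy":0,"dz":0,"ax":0,"ay":0,"az":0,"fingers":0},{"dx":0,"dy":0,"dz":0,"ax":0,"ay":0,"az":0,"fingers":0}]'

```text
time: 34.48
eef_pos: [0.679, -0.2142, 0.2921]
orientation: [-0.706, 0.043, -0.041, 0.706]
force: [-0.5, -0.2, -0.0]
width: 0.0003
```

```bash
python3 v.py wrist w19
python3 - <<'E'
import cv2
a=cv2.imread("pics/w19.png"); cv2.imwrite("pics/w19c.png",cv2.resize(a[0:250,120:640],None,fx=1.5,fy=1.5))
E
```

```text
34.525 [ 0.6788 -0.2143  0.2919] [[0.993, -0.003, 0.119], [-0.119, 0.001, 0.993], [-0.003, -1.0, 0.0]] [ 0.   0.2 -0.1] 0.0001
```

View pics/w19c.png

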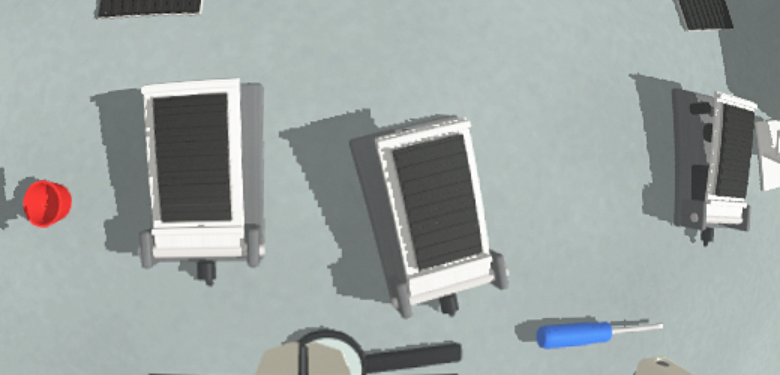

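Run:
```python
from h import *
c=np.load("pics/w19.npy",allow_pickle=True).item()
a=c["image"]
overlay(c,[.5798,-.2953,-.119],crop=(205,40,305,190),s=4,out="a"); overlay(c,[.6405,-.0925,.16],crop=(350,70,465,220),s=4,out="b")
A=cv2.imread("pics/a.png");B=cv2.imread("pics/b.png");cv2.imwrite("pics/w19d.png",cv2.resize(np.hstack([A,B]),None,fx=.92,fy=.92))
```

```text
(no output)
```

View pics/w19d.png

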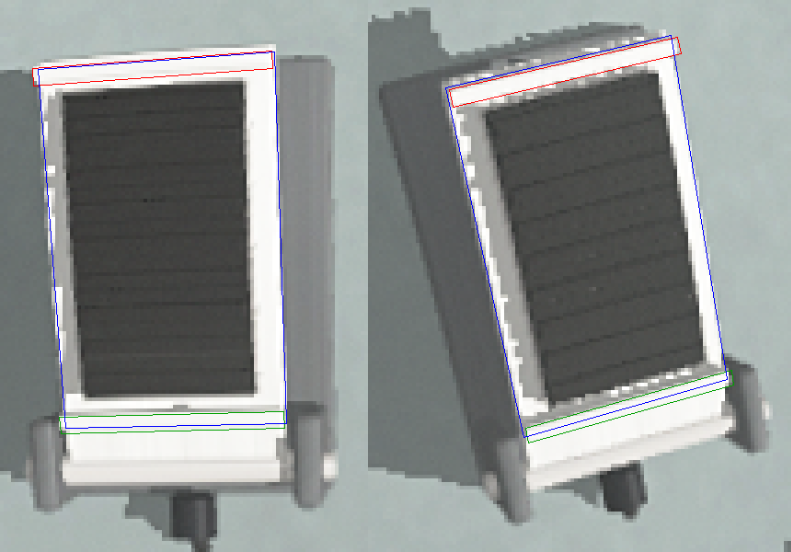

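>>> jog_arm --moves '[{"dx":0,"dy":60,"dz":0,"ax":0,"ay":0,"az":0,"fingers":0},{"dx":0,"dy":60,"dz":0,"ax":0,"ay":0,"az":0,"fingers":0},{"dx":0,"dy":60,"dz":0,"ax":0,"ay":0,"az":0,"fingers":0},{"dx":0,"dy":60,"dz":0,"ax":0,"ay":0,"az":0,"fingers":0},{"dx":0,"dy":60,"dz":0,"ax":0,"ay":0,"az":0,"fingers":0},{"dx":0,"dy":60,"dz":0,"ax":0,"ay":0,"az":0,"fingers":0},{"dx":0,"dy":60,"dz":0,"ax":0,"ay":0,"az":0,"fingers":0},{"dx":0,"dy":60,"dz":0,"ax":0,"ay":0,"az":0,"fingers":0}]'

```text
time: 35.52
eef_pos: [0.6793, 0.2671, 0.292]
orientation: [0.706, -0.043, 0.041, -0.706]
force: [1.2, 0.1, 0.1]
width: 0.0004
```

>>> jog_arm --moves '[{"dx":0,"dy":0,"dz":0,"ax":0,"ay":0,"az":0,"fingers":0},{"dx":0,"dy":0,"dz":0,"ax":0,"ay":0,"az":0,"fingers":0}]'

```text
time: 35.78
eef_pos: [0.6796, 0.265, 0.2921]
orientation: [0.706, -0.043, 0.041, -0.705]
force: [0.0, -0.5, -0.5]
width: 0.0003
```

```bash
python3 v.py wrist w20; python3 v.py top t20
python3 - <<'E'
from h import *
c=np.load("pics/w20.npy",allow_pickle=True).item()
p=proj(c,[[.5957,.3017,.058]])[0].astype(int); print(p)
overlay(c,[.5957,.3017,-.053],crop=(max(0,p[0]-60),max(0,p[1]-75),p[0]+60,p[1]+75),s=4,out="ov20")
t=np.load("pics/t20.npy",allow_pickle=True).item()["image"]
cv2.imwrite("pics/t20c.png",cv2.resize(t[100:260,150:490],None,fx=2.3,fy=2.3,interpolation=cv2.INTER_CUBIC))
E
```

```text
35.825 [0.68   0.264  0.2924] [[0.993, -0.002, 0.121], [-0.121, -0.001, 0.993], [-0.002, -1.0, -0.001]] [ 0.3 -0.3 -0.7] 0.0006
35.875 [0.6802 0.2637 0.2927] [[0.993, -0.002, 0.121], [-0.121, -0.001, 0.993], [-0.002, -1.0, -0.001]] [-0.4 -0.9  0.1] 0.0006
[343 105]
```

View pics/ov20.png

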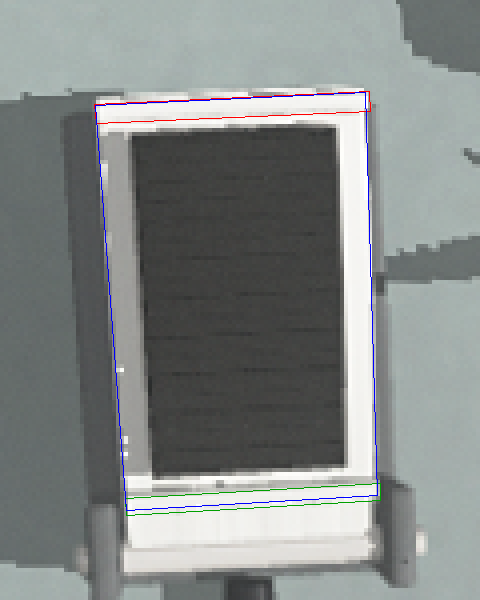

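View pics/t20c.png

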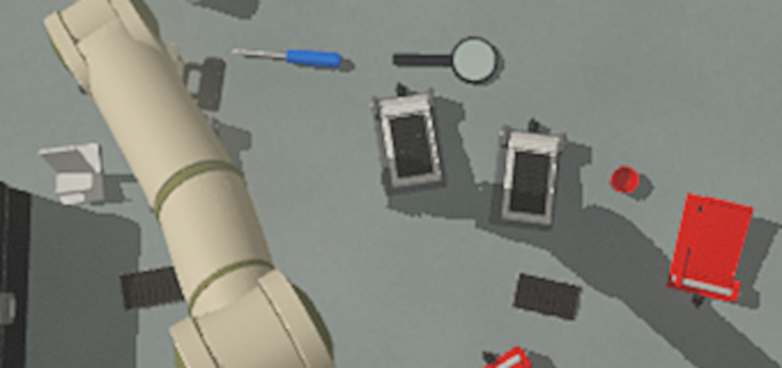

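```bash
python3 -c "
from h import *
print(ticket.sign_off())"
```

```text
the job is handed in; nothing more can be done
None
```

All three foot switches present now have a tread plate lying flat on the treadle. I placed and pressed them in order from left to right, then handed the job in at about 36 s of the 210 s. The hand-in reports no verdict.

- **Placing:** I set each plate down tilted to match the treadle slope, touching down at about 8–10 N.
- **Pressing:** I pressed each treadle 45 mm towards the toe, down to its stop, with about 19 N, 31 N and 25 N. The fingertip height at the stop matched the expected level each time, and I held for more than 0.2 s before easing off.
- **Final pictures:** All three plates lie between the lips with a margin on every side, and all treadles are back up. The robot was clear of everything at the end.
- **Left alone:** I did not touch the two red look-alikes, the phone stand, magnifier, screwdriver, screw cup or the two spare plates.
- **Disagreement:** The wrist camera showed each held plate about 1–2 mm off along its length from where I had picked it up. I shifted each placement by 2–2.5 mm to correct this.
- **Disturbances:** I saw neither a knocked plate nor a slackened grip.

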